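Stop the belt, right the toppled jars and bottles, reset and restart

ROBOT

A 6-joint arm with a two-finger parallel gripper is mounted at the origin on the work surface. World frame = base frame: x ahead of the robot, y to its left, z up, the work surface at z = 0. Lengths are in m, angles in rad, forces in N, time in s.
With the tool pointing down it reaches from about 0.325 to 0.875 m from the base axis. Payload 4.4 kg.
Tool frame: the origin (TCP) lies midway between the tips of the shut fingers; the grasp point (between the pads) lies 19 mm behind it (r.tcp_to_grasp is the distance from the TCP to the grasp point, in m); z points along the fingers, y is the direction in which the jaws open and shut (so a half turn about z gives the same grasp; the last joint's range is limited). The gripper opens to 85 mm and grips with 20 to 120 N. Pads are 22 mm wide; open, the fingers measure 114 mm over their backs; the gripper's body (76 mm by 85 mm) begins 54 mm behind the grasp point. The pads swing forward as they close: fully open they stand 13 mm farther back than shut.
Start: joints at [1.127, 0.207, 1.542, -0, 1.393, -0.15], TCP at [0.167, 0.55, 0.231] pointing down, gripper open.
Joint ranges: [-2.73, 2.73], [-0.86, 2.22], [0.23, 2.46], [-1.11, 4.25], [0.08, 2.63], [-2.82, 2.82]. Speed limits (rad/s): [2.79, 2.79, 3.14, 3.14, 3.14, 3.14].

INTERFACE

Orientations are given as [roll, pitch, yaw] about the fixed x, y, z axes, in that order (R = Rz(yaw) Ry(pitch) Rx(roll)).
In Python, from station import r gives the robot as it stands.
- The arm moves only by the tool play_rows, never from a script. Its arguments are lists of equal length, an entry for each row: "translation": the shift along the tool's x, y, z in mm, a list of three; "roll": the turn about the tool's z in rad; "gripper": the opening, from 0 (shut) to 1 (fully open). In form: {"translation": [[dx, dy, dz], ...], "roll": [roll, ...], "gripper": [gripper, ...]}. A call has 1 to 12 rows; each row is the pose to reach, as a shift and turn from the pose commanded when the call began, along the tool's axes at that moment; what a row does not reach only later rows make up. A row lasts 1/10 s, in which the tool goes at most 50 mm and 8.59 degrees, less where a joint would pass 70% of its speed; a pose out of reach is approached as far as the arm can. A call with a gripper value outside its range is refused whole. The fingers move at their own pace and stop on an object; "newtons" is the grip in N (left out, the last holds). Time passes only in rows, so rows that repeat a pose let the fingers close. It gives the time, the measured TCP pose, the force and the opening at its end, in the units of the state.
- r.get_obs(): the state, without advancing time (a new reading comes with each control period).
- r.snapshot(name): name is "scene" or "top" or "wrist"; returns a dict with "frame" (480x640x3 uint8, blue, green, red), "vfov" (degrees; the focal length in pixels is half the picture's height over the tangent of half this angle, whatever the lens; pixels are square), "cx", "cy" (the principal point, pixels), "xyz" and "rotation" of the camera in the world. Camera axes: x right, y up, looking along -z (the intrinsics and any distortion apply to the point x, -y, -z); pixel columns grow to the right and rows downward; lengths in m; the calibration is good to about 2 mm. A picture is of the moment at which its call begins. There is no depth.
- r.sign_off(): hands the job in, once; it reports no verdict.
The state is a dict: "clock": time; "joints": joint angles; "joint_velocities": joint speeds; "joint_efforts": joint torques, N m; "position": TCP position; "tool_rot": TCP orientation; "ft_force": force on the tool from outside, world axes, zero at the start; "torque": the same for the moment, N m; "grip_width": finger opening in m.
Only numpy, scipy, OpenCV 4.12 (cv2) and the standard library are available. Lean on these libraries where they do the work, as an engineer would, in place of code of your own. Each camera call takes 0.05 s, during which the arm holds its last target.

TASK

The jars and bottles on the little sorting belt have fallen over. Push the red stop mushroom fully in before touching any of them and keep it in while you handle them; stand every container upright on the belt, lid up, then twist the mushroom clockwise until it comes fully out again, let go of it and press the green start button fully in and let it go. Leave the tuna tin, the yellow tub and the screwdriver alone.

Things in the scene. Friction and masses are not known exactly. Their poses are not given: they have to be found in the camera images.
- belt_top (a point): Centre of the top face of the green conveyor belt, which stands still throughout and is firmly fixed. The belt surface is flat, 50 mm above the bench, 200 mm wide (x axis of this point) and 530 mm long (its y axis) between two low black end stops (12 mm high); no edge along the long sides; z up.
- jar1: Square glass baby-food jar with round gold-coloured twist lid, closed and full (orange food), about 160 g. Body 48 x 48 mm, 54 mm tall; lid 42 mm diameter, 14 mm high; 68 mm in all. Origin: centre of the underside (base); z axis runs from base to lid. It starts lying flat on one side on the belt, lid roughly towards the robot. May be absent.
- jar2: Square glass baby-food jar with round gold-coloured twist lid, closed and full (green food), about 160 g. Body 48 x 48 mm, 54 mm tall; lid 42 mm diameter, 14 mm high; 68 mm in all. Origin: centre of the underside (base); z axis runs from base to lid. It starts lying flat on one side on the belt, lid roughly towards the robot. May be absent.
- bottle1: Small clear square plastic bottle with pale label and blue cap, closed and full, about 120 g. Body 46 x 46 mm, 76 mm tall; then neck and cap, 29 mm diameter, 32 mm high; 108 mm in all. Origin: centre of the underside (base); z axis runs from base to cap. It starts lying flat on one side on the belt, cap roughly towards the robot. May be absent.
- bottle2: Small clear square plastic bottle with pale label and blue cap, closed and full, about 120 g. Body 46 x 46 mm, 76 mm tall; then neck and cap, 29 mm diameter, 32 mm high; 108 mm in all. Origin: centre of the underside (base); z axis runs from base to cap. It starts lying flat on one side on the belt, cap roughly towards the robot. May be absent.
- stop_top (a point): Centre of the flat top of the red stop mushroom; moves with it. Head: upright ribbed cylinder, 40 mm diameter, 20 mm high, white bar on top, on a 22 mm stem over a yellow disc. Site height above the bench: 94 mm out, 87 mm in; free space under the head: 20 mm out, 13 mm in. It is on the end nearest the robot of the fixed grey control box (220 x 110 x 50 mm high), 55 mm from its centre.
- stop (a joint): How far the mushroom is pushed in, m: 0 fully out, 0.007 fully in. About 3 to 4 N on the top pushes it straight in; it stays where it is left. Turning the head clockwise by 0.8 rad lifts it fully out.
- twist (a joint): Turn of the mushroom head, rad, clockwise seen from above, 0 to 0.9; a weak spring (0.025 N m) turns it back to 0 when let go. When in, turning lifts the head by a cam: at turn t it can be in by at most 7 mm x (1 - t/0.8), so a hand gripping it must rise along, 7 mm over 0.8 rad. Pulling it out without the twist is no reset.
- start_top (a point): Centre of the top of the green start push button (28 mm diameter) at the far end of the grey control box, 115 mm from the mushroom; it is pressed straight down.
- start (a joint): How far the start button is pushed in, m: 0 out, 0.006 fully in; a spring of about 5 N brings it back.
- tin: Tuna tin, 68 mm diameter, 38 mm high, standing on the bench beyond the belt; bystander. Origin: centre of the underside.
- tub: Yellow plastic tub, 90 mm diameter at the rim, 80 mm high, standing on the bench beyond the belt; bystander. Origin: centre of the underside.
- driver: Screwdriver lying on the bench beyond the control box; bystander. Origin: under its middle.

How it is judged:
By the outcome, as a careful person would: the job done as asked, in the order asked, and still so for the second after the job is handed in, with the robot touching nothing.
Of jar1, jar2, bottle1, bottle2 only 3 to 4 are there at a start; the rules pass over those that are not, and their reading is None.
At some moment in a run one of jar1, jar2 may be knocked a few centimetres aside while the robot is not near it.
Once in a run the grip may slacken for a moment while it holds something.
It also fails if it takes over 210 s, if anything falls off the work surface, if the arm or the gripper's body presses on something with over 40 N, if the wrist force passes 120 N, or if a joint passes its speed limit or range.

## Working session

There is one attempt and no reset: what is moved stays moved. The work goes in short steps, Python scripts to look and compute and a tool call to move; the robot and the scene stay as the last step left them, time stands still between calls to the robot, and variables do not carry over. Pictures are saved under pics/ and viewed, and the job is handed in when it is done.

Besides the shell and the picture viewer there is one more tool, called as name(argument=value, ...) on one line, values as JSON. play_rows: Moves the arm, as the interface text tells. Its arguments: {"type":"object","properties":{"translation":{"type":"array","items":{"type":"array","items":{"type":"number"}}},"roll":{"type":"array","items":{"type":"number"}},"gripper":{"type":"array","items":{"type":"number"}},"newtons":{"type":"number"}},"required":["translation","roll","gripper"]}

```bash
ls; mkdir -p pics
python3 - <<'E'
from station import r
import cv2
print(r.get_obs())
for n in ["scene","top","wrist"]:
    s=r.snapshot(n); cv2.imwrite(f"pics/a_{n}.png",s["frame"]); print(n,{k:v for k,v in s.items() if k!="frame"})
E
```

```text
pics
{'clock': 0.0, 'joints': array([ 1.12649906e+00,  2.07421875e-01,  1.54296925e+00,  1.11454734e-05,
        1.39350209e+00, -1.50539270e-01]), 'joint_velocities': array([ 0.00072806, -0.00060156,  0.00013669,  0.0011699 ,  0.00018514,
       -0.0001804 ]), 'joint_efforts': array([ 1.48251322e-03, -3.83040619e+01, -2.91596103e+01, -1.00622933e-04,
        1.04489495e-02, -1.84461683e-06]), 'position': array([0.16618947, 0.54966307, 0.23011745]), 'tool_rot': array([-3.13931976e+00, -3.55859563e-04,  2.84783228e+00]), 'ft_force': array([-0.41111713, -0.215567  , -0.51975696]), 'torque': array([ 0.00033554, -0.01983625,  0.03050948]), 'grip_width': 0.08508921494239338}
scene {'vfov': 54.388771496199986, 'cx': 326.6469462709222, 'cy': 237.8936886167565, 'xyz': array([1.06901569, 0.40460039, 0.85559216]), 'rotation': array([ 0.65669058, -0.00376587,  2.27327434])}
top {'vfov': 51.459971452498905, 'cx': 322.3916000992656, 'cy': 240.0225937891574, 'xyz': array([0.54740631, 0.02100076, 1.07464714]), 'rotation': array([ 0.08789188, -0.00184614, -1.54162187])}
wrist {'vfov': 68.16764799349593, 'cx': 322.4995763466601, 'cy': 240.7387904408372, 'xyz': array([0.09274816, 0.5719418 , 0.37269338]), 'rotation': array([-0.30527724,  0.00278555,  1.27692003])}
```

View pics/a_scene.png

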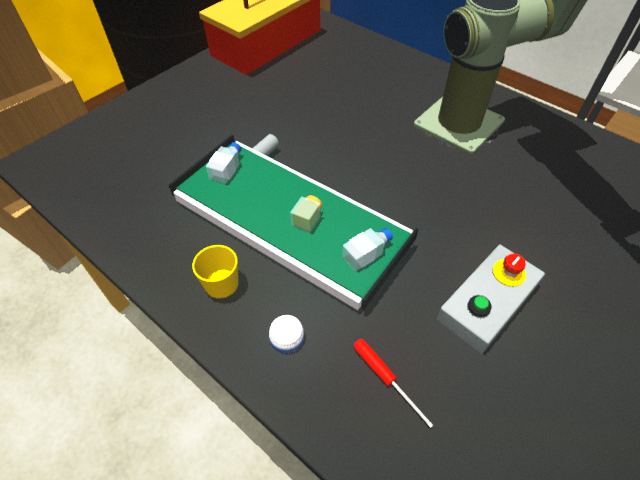

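View pics/a_top.png

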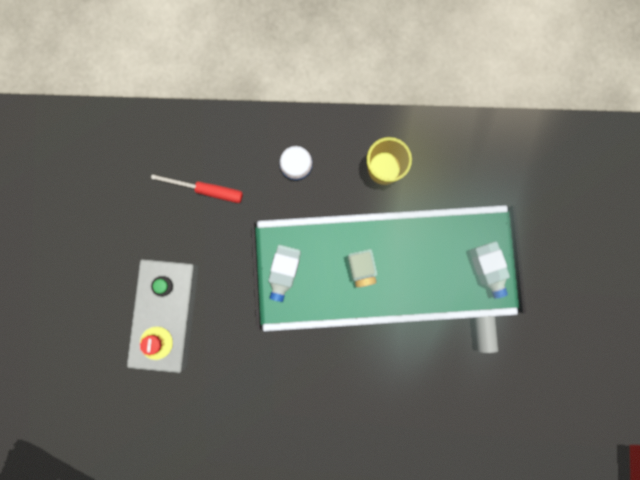

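View pics/a_wrist.png

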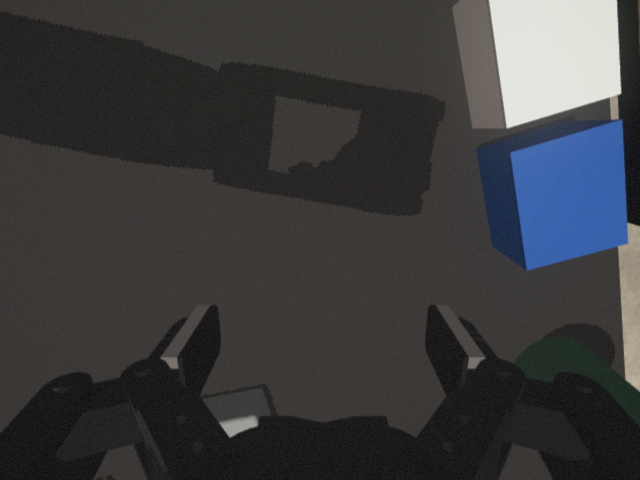

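```bash
cat > h.py <<'E'
import numpy as np, cv2
from scipy.spatial.transform import Rotation as R
from station import r
def snap(n,f=None):
    s=r.snapshot(n)
    if f: cv2.imwrite(f"pics/{f}.png",s["frame"])
    return s
def fl(s): return 240/np.tan(np.radians(s["vfov"]/2))
def ray(s,u,v):
    d=np.array([(u-s["cx"])/fl(s),-(v-s["cy"])/fl(s),-1.0])
    return R.from_euler("xyz",s["rotation"]).apply(d)
def atz(s,u,v,z):
    d=ray(s,u,v); o=s["xyz"]; return o+d*(z-o[2])/d[2]
def proj(s,p):
    c=R.from_euler("xyz",s["rotation"]).inv().apply(np.array(p)-s["xyz"])
    return np.array([s["cx"]+fl(s)*c[...,0]/-c[...,2], s["cy"]-fl(s)*c[...,1]/-c[...,2]]).T
def tool():  # tool axes in world
    o=r.get_obs(); return o["position"],R.from_euler("xyz",o["tool_rot"]).as_matrix(),o
def delta(target,yaw=None):
    p,M,o=tool(); d=M.T@(np.array(target)-p)*1000
    print("delta mm",d.round(1),"yaw now",o["tool_rot"][2].round(4), "clock",round(o["clock"],2))
def tri(obs):
    A=np.zeros((3,3));b=np.zeros(3)
    for s,u,v in obs:
        d=ray(s,u,v);d/=np.linalg.norm(d);P=np.eye(3)-np.outer(d,d);A+=P;b+=P@s["xyz"]
    return np.linalg.solve(A,b)
E
python3 - <<'E'
from h import *
t=snap("top");s=snap("scene")
for n,u,v,z in [("mush",151,345,.094),("mush yellow",157,344,.05),("start",160,287,.055),("b1 base top L",279,246,.096),("TR",300,250,.096),("body front L",272,283,.096),("BR",293,287,.096),("cap tip",277,299,.073),
 ("jar",349,253,.098),("",374,250,.098),("",377,277,.098),("",354,280,.098),("lid end",366,287,.074),
 ("b2",477,249,.096),("",499,243,.096),("",508,272,.096),("",488,279,.096),("cap",502,297,.073),
 ("belt",258,223,.05),("",507,208,.05),("",517,314,.05),("",264,329,.05)]:
    print(n,atz(t,u,v,z).round(3))
print("mush scene",atz(s,515,262,.094).round(3),"start",atz(s,480,303,.055), tri([(t,151,345),(s,515,262)]),tri([(t,160,286),(s,480,303)]))
p,M,o=tool();print(M.round(3))
for n in ("top","scene"):
    f=(t if n=="top" else s)["frame"]
    c=f[190:370,120:330] if n=="top" else f[130:350,170:560]
    cv2.imwrite(f"pics/b_{n}.png",cv2.resize(c,None,fx=2 if n=="scene" else 3.3,fy=2 if n=="scene" else 3.3,interpolation=cv2.INTER_CUBIC))
E
```

```text
mush [0.42  0.348 0.094]
mush yellow [0.416 0.351 0.05 ]
start [0.532 0.35  0.055]
b1 base top L [0.619 0.107 0.096]
TR [0.613 0.065 0.096]
body front L [0.546 0.118 0.096]
BR [0.54  0.076 0.096]
cap tip [0.515 0.109 0.073]
jar [ 0.609 -0.031  0.098]
 [ 0.617 -0.08   0.098]
 [ 0.564 -0.087  0.098]
 [ 0.557 -0.042  0.098]
lid end [ 0.544 -0.068  0.074]
b2 [ 0.625 -0.283  0.096]
 [ 0.638 -0.327  0.096]
 [ 0.581 -0.344  0.096]
 [ 0.567 -0.305  0.096]
cap [ 0.532 -0.341  0.073]
belt [0.669 0.156 0.05 ]
 [ 0.716 -0.36   0.05 ]
 [ 0.498 -0.38   0.05 ]
 [0.453 0.135 0.05 ]
mush scene [0.423 0.351 0.094] start [0.52427722 0.34059306 0.055     ] [0.41886221 0.35020416 0.08875791] [0.53451778 0.34308275 0.07151271]
[[-0.957  0.29  -0.   ]
 [ 0.29   0.957 -0.001]
 [ 0.    -0.001 -1.   ]]
```

View pics/b_top.png

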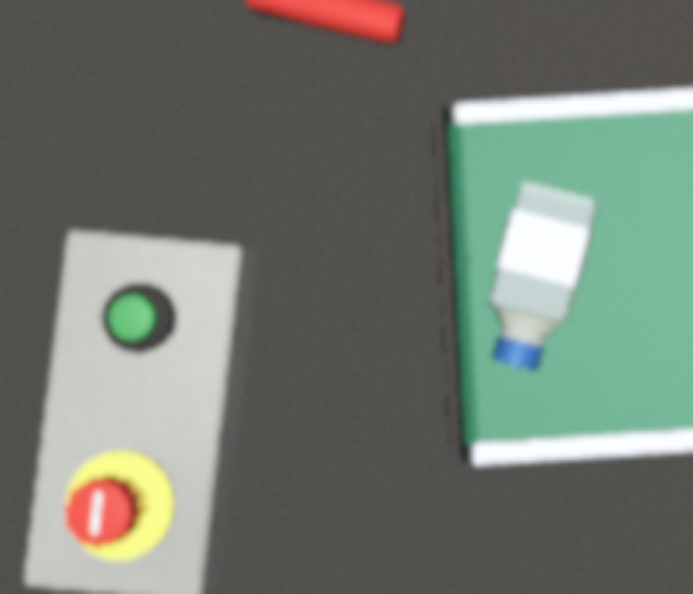

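View pics/b_scene.png

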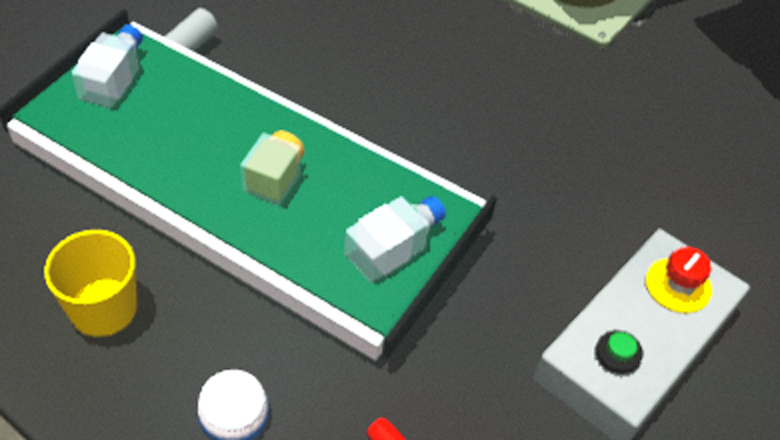

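Run:
```python
from h import *
delta([.419,.349,.11]);delta([.419,.349,.087])
```

```text
delta mm [-300.  -119.1  120.8] yaw now 2.8478 clock 0.25
delta mm [-300.  -119.1  143.8] yaw now 2.8478 clock 0.25
```

play_rows(translation=[[-50,-20,0],[-100,-40,0],[-150,-60,20],[-200,-80,40],[-250,-100,60],[-300,-119,85],[-300,-119,105],[-300,-119,120],[-300,-119,120],[-300,-119,120]], roll=[0,0,0,0,0,0,0,0,0,0], gripper=[0,0,0,0,0,0,0,0,0,0], newtons=40)

```text
clock: 1.25
position: [0.4191, 0.3497, 0.1114]
tool_rot: [-3.141, -0.0, 2.848]
ft_force: [0.5, -0.1, 0.9]
grip_width: -0.0002
```

Run:
```python
from h import *
snap("wrist","c_w");snap("scene","c_s")
delta([.419,.349,.087])
```

```text
delta mm [ 0.1 -1.9 25.8] yaw now 2.8491 clock 1.35
```

View pics/c_w.png

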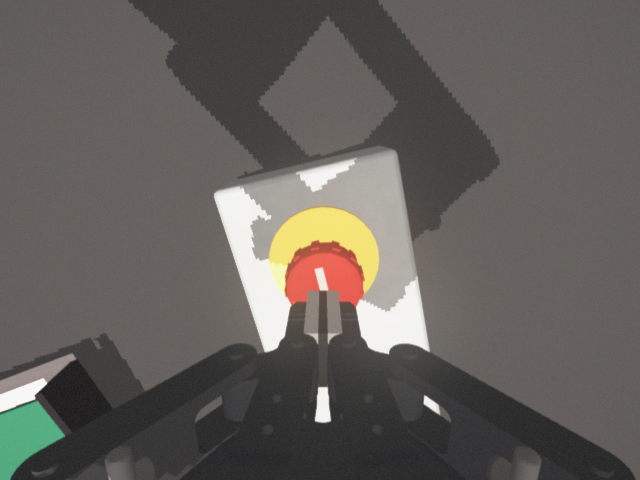

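View pics/c_s.png

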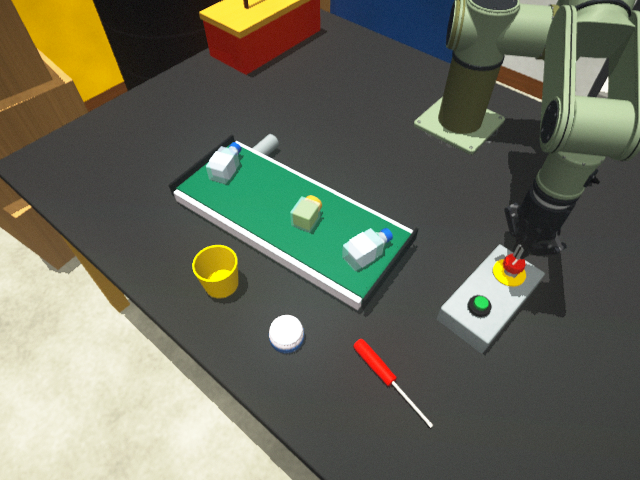

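Run:
```python
from h import *
s=snap("wrist"); print(atz(s,324,281,.094), s["xyz"],s["rotation"]); p,M,o=tool(); print(p,proj(s,p))
```

```text
[0.41491518 0.35254532 0.094     ] [0.34568181 0.37239273 0.25509733] [-0.30735411 -0.00138837  1.27820538]
[0.41968349 0.35088728 0.11297346] [323.74123266 308.76149012]
```

play_rows(translation=[[3,0,10],[3,0,16],[3,0,20],[3,0,22],[3,0,24],[3,0,24]], roll=[0,0,0,0,0,0], gripper=[0,0,0,0,0,0])

```text
clock: 2.0
position: [0.4164, 0.3503, 0.087]
tool_rot: [-3.141, 0.0, 2.848]
ft_force: [0.9, 0.3, -0.0]
grip_width: 0.0
```

play_rows(translation=[[0,0,1],[0,0,2],[0,0,2]], roll=[0,0,0], gripper=[0,0,0])

```text
clock: 2.3
position: [0.4167, 0.3504, 0.0866]
tool_rot: [-3.141, 0.0, 2.848]
ft_force: [-2.5, -1.7, 7.9]
grip_width: -0.0
```

Run:
```python
from h import *
print(r.get_obs()["ft_force"],r.get_obs()["position"])
```

```text
[-2.45527571 -1.72187868  7.86933517] [0.41667648 0.35039657 0.08659376]
```

play_rows(translation=[[0,0,1],[0,0,2],[0,0,2],[0,0,-10],[0,0,-40],[0,0,-80]], roll=[0,0,0,0,0,0], gripper=[0,0,0,0,0,0])

```text
clock: 2.9
position: [0.4149, 0.3491, 0.1639]
tool_rot: [-3.137, -0.003, 2.847]
ft_force: [0.0, 0.5, -0.2]
grip_width: -0.0001
```

Run:
```python
from h import *
w=snap("wrist","d_w");t=snap("top","d_t")
delta([.52,.10,.20])
```

```text
delta mm [-168.5 -212.8  -28.7] yaw now 2.8476 clock 3.0
```

View pics/d_w.png

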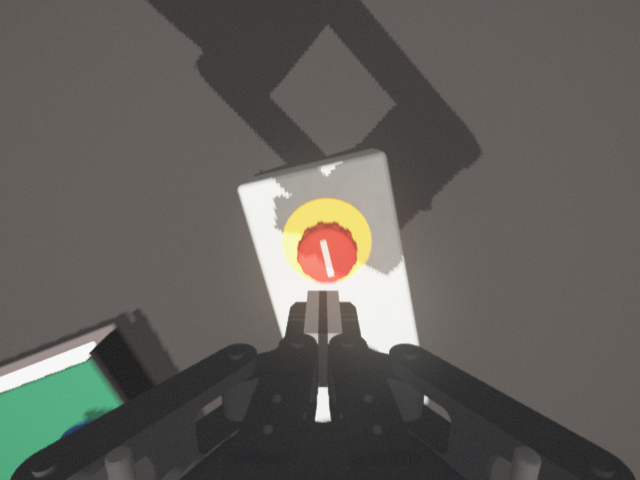

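View pics/d_t.png

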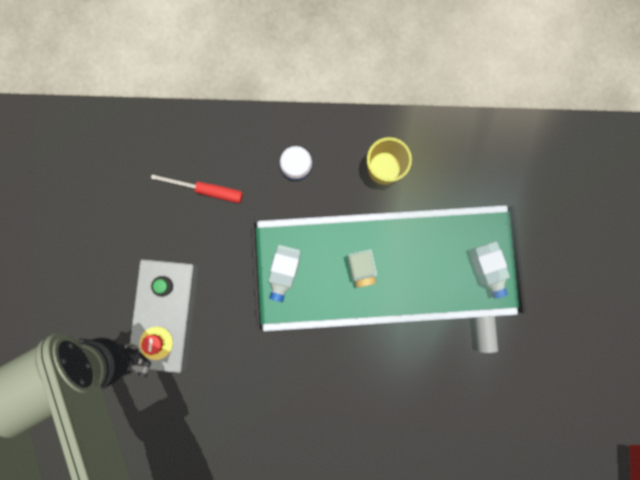

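Run:
```python
from h import *
delta([.48,.09,.26])
```

```text
delta mm [-133.7 -233.4  -89.2] yaw now 2.8476 clock 3.0
```

play_rows(translation=[[0,0,-40],[-20,-30,-70],[-45,-70,-89],[-70,-110,-89],[-95,-155,-89],[-115,-195,-89],[-134,-233,-89],[-134,-233,-89],[-134,-233,-89]], roll=[0,0,0,-0.05,-0.1,-0.15,-0.15,-0.15,-0.15], gripper=[0,0.3,0.6,1,1,1,1,1,1])

```text
clock: 3.9
position: [0.4772, 0.0876, 0.2539]
tool_rot: [3.141, -0.0, 2.995]
ft_force: [-0.2, 0.1, -0.6]
grip_width: 0.0855
```

Run:
```python
from h import *
w=snap("wrist","e_w"); print(w["xyz"],w["rotation"])
```

```text
[0.40118452 0.0984457  0.39637228] [-3.05051604e-01  5.20363220e-04  1.42385593e+00]
```

View pics/e_w.png

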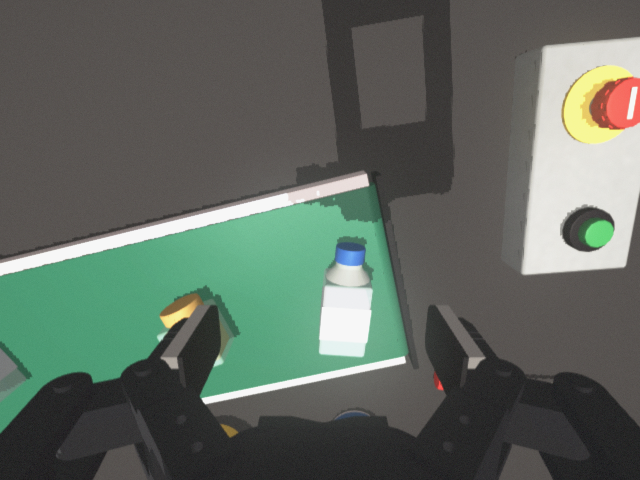

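Run:
```python
from h import *
w=snap("wrist")
f=w["frame"][230:370,150:420]; cv2.imwrite("pics/e2.png",cv2.resize(f,None,fx=2.9,fy=2.9,interpolation=cv2.INTER_CUBIC))
for u,v,z in [(325,284,.096),(372,286,.096),(319,353,.096),(365,355,.096),(350,247,.073),(335,248,.073),(365,248,.073),(350,275,.073)]: print(u,v,atz(w,u,v,z).round(4))
delta([.5,.1,.16])
```

```text
325 284 [0.5363 0.0817 0.096 ]
372 286 [0.5446 0.1245 0.096 ]
319 353 [0.6089 0.0653 0.096 ]
365 355 [0.6177 0.11   0.096 ]
350 247 [0.5118 0.1097 0.073 ]
335 248 [0.5107 0.0953 0.073 ]
365 248 [0.5148 0.1238 0.073 ]
350 275 [0.5406 0.1062 0.073 ]
delta mm [-21.4  14.   93.9] yaw now 2.9982 clock 4.0
```

View pics/e2.png

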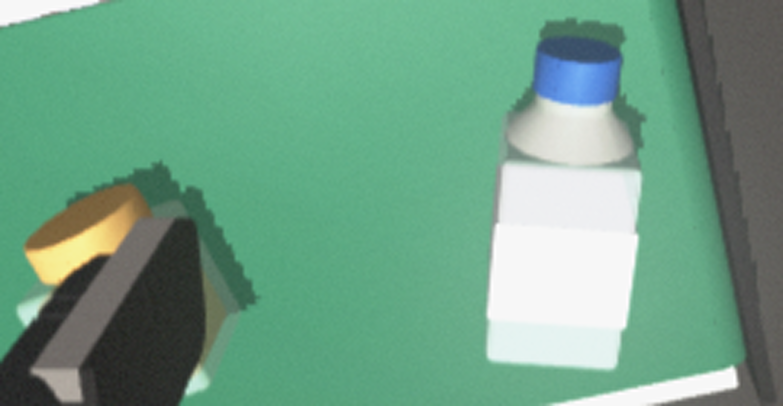

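Run:
```python
from h import *
delta([.522,.107,.12]);delta([.522,.107,.060])
```

```text
delta mm [-42.2  24.  133.9] yaw now 2.9982 clock 4.0
delta mm [-42.2  24.  193.9] yaw now 2.9982 clock 4.0
```

play_rows(translation=[[-20,10,40],[-42,24,80],[-42,24,110],[-42,24,134],[-42,24,134],[-42,24,134]], roll=[0.03,0.058,0.058,0.058,0.058,0.058], gripper=[0.6,0.6,0.6,0.6,0.6,0.6], newtons=20)

```text
clock: 4.6
position: [0.5218, 0.1076, 0.1203]
tool_rot: [-3.141, -0.001, 2.942]
ft_force: [-0.6, 0.4, 1.0]
grip_width: 0.0513
```

Run:
```python
from h import *
w=snap("wrist","f_w");snap("scene","f_s");delta([.522,.107,.060])
```

```text
delta mm [ 1.7 -0.5 62.2] yaw now 2.941 clock 4.7
```

View pics/f_w.png

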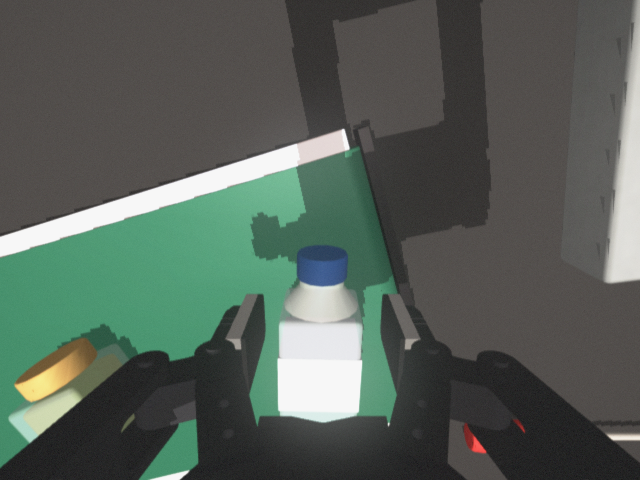

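View pics/f_s.png

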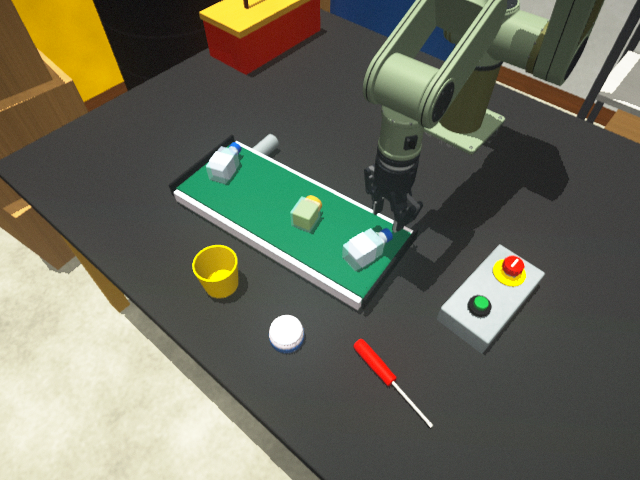

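play_rows(translation=[[1,-1,30],[1,-1,50],[1,-1,60],[1,-1,60],[1,-1,60],[1,-1,60],[1,-1,60],[1,-1,60],[1,-1,60]], roll=[0,0,0,0,0,0,0,0,0], gripper=[0.6,0.6,0.6,0.6,0.3,0.3,0.3,0.3,0.3], newtons=20)

```text
clock: 5.6
position: [0.5223, 0.1057, 0.0619]
tool_rot: [3.141, 0.003, 2.94]
ft_force: [-1.8, 0.8, 6.1]
grip_width: 0.0274
```

play_rows(translation=[[0,0,-10],[0,0,-20],[0,0,-30],[0,0,-40],[0,0,-50],[0,0,-60],[0,0,-70],[0,0,-80],[0,0,-80],[0,0,-80]], roll=[0,0,0,0,0,0,0,0,0,0], gripper=[0.3,0.3,0.3,0.3,0.3,0.3,0.3,0.3,0.3,0.3])

```text
clock: 6.6
position: [0.5211, 0.1056, 0.1405]
tool_rot: [3.141, 0.0, 2.94]
ft_force: [-0.0, -0.4, -2.3]
grip_width: 0.0273
```

Run:
```python
from h import *
w=snap("wrist","g_w");snap("scene","g_s");
```

```text
(no output)
```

View pics/g_w.png

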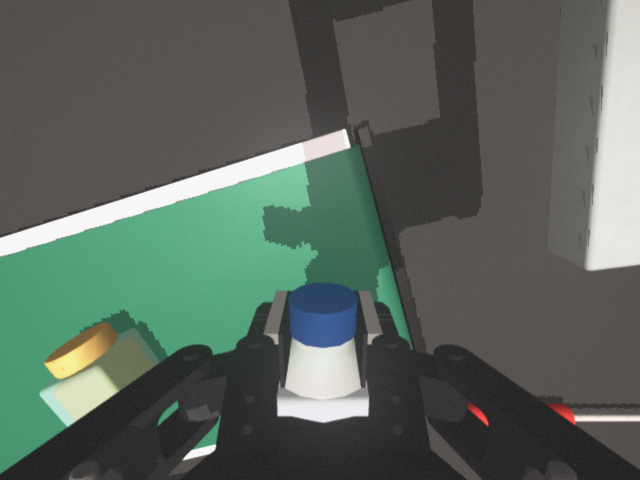

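View pics/g_s.png

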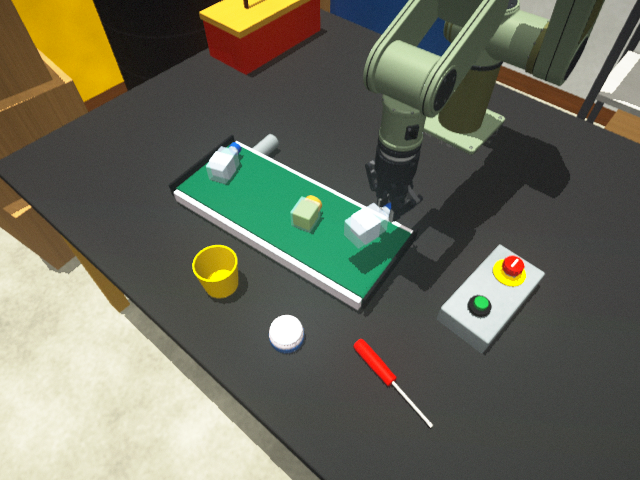

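play_rows(translation=[[0,0,2],[0,0,2],[0,0,2],[0,0,2]], roll=[0,0,0,0], gripper=[0.31,0.315,0.318,0.318])

```text
clock: 7.1
position: [0.5209, 0.1056, 0.1381]
tool_rot: [-3.141, -0.0, 2.94]
ft_force: [-0.3, 0.4, -1.2]
grip_width: 0.0271
```

Run:
```python
from h import *
w=snap("wrist","h_w");s=snap("scene","h_s")
a=w["frame"][200:440,200:440]; b=s["frame"][150:300,300:480]
cv2.imwrite("pics/h.png",np.hstack([cv2.resize(a,(400,400)),cv2.resize(b,(400,400))]))
```

```text
(no output)
```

View pics/h.png

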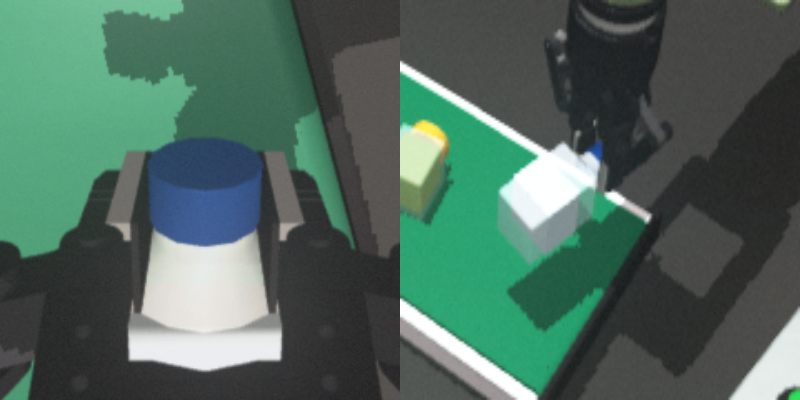

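play_rows(translation=[[0,0,0],[0,0,0],[0,0,0],[0,0,0]], roll=[0,0,0,0], gripper=[0.322,0.326,0.326,0.326])

```text
clock: 7.6
position: [0.5213, 0.1056, 0.1388]
tool_rot: [3.141, 0.001, 2.94]
ft_force: [-0.1, 0.1, 1.2]
grip_width: 0.0275
```

```bash
cat >> h.py <<'E'
def duo(name,wb=(200,440,200,440),sb=(150,300,300,480)):
    w=snap("wrist");s=snap("scene")
    a=w["frame"][wb[0]:wb[1],wb[2]:wb[3]]; b=s["frame"][sb[0]:sb[1],sb[2]:sb[3]]
    cv2.imwrite(f"pics/{name}.png",np.hstack([cv2.resize(a,(400,400)),cv2.resize(b,(400,400))]))
E
python3 -c "
from h import *
duo('i')"
```

```text
(no output)
```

View pics/i.png

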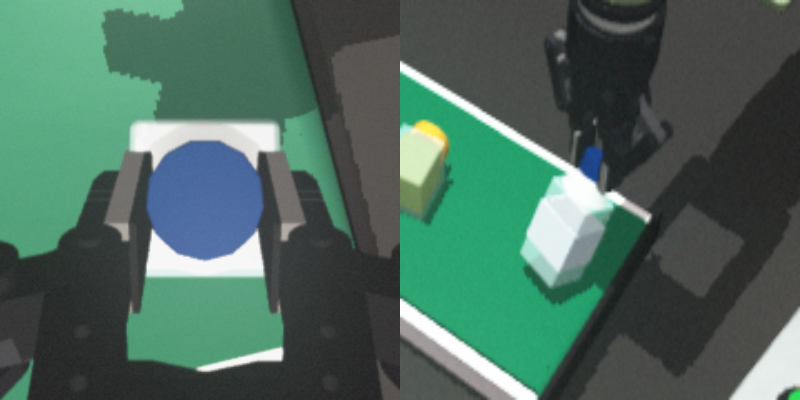

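play_rows(translation=[[0,0,0],[0,0,0],[0,0,0]], roll=[0,0,0], gripper=[0.328,0.33,0.33])

```text
clock: 8.0
position: [0.5209, 0.1056, 0.1382]
tool_rot: [-3.142, -0.0, 2.94]
ft_force: [-1.0, -0.2, 0.4]
grip_width: 0.0282
```

```bash
python3 -c "
from h import *
duo('j')"
```

```text
(no output)
```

View pics/j.png

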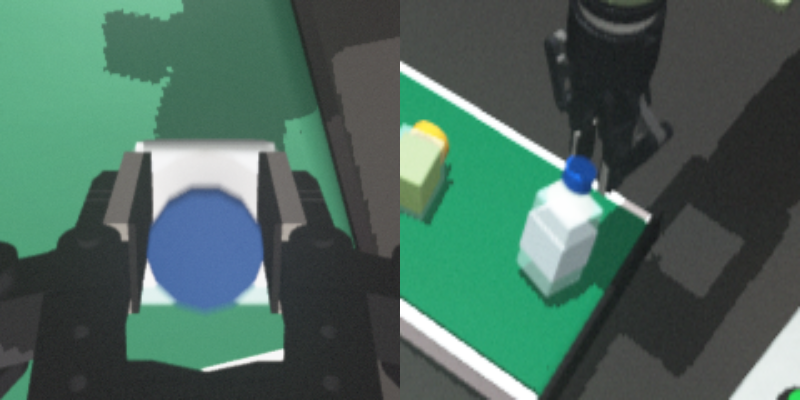

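play_rows(translation=[[0,0,0],[0,0,0],[0,0,0]], roll=[0,0,0], gripper=[0.36,0.4,0.4])

```text
clock: 8.4
position: [0.5209, 0.1056, 0.1383]
tool_rot: [-3.142, -0.0, 2.94]
ft_force: [-0.6, 0.3, 0.4]
grip_width: 0.0344
```

```bash
python3 -c "
from h import *
duo('k')"
```

```text
(no output)
```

View pics/k.png

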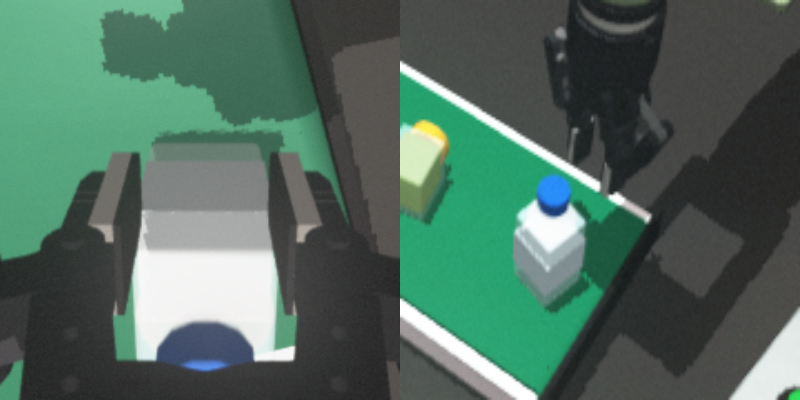

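play_rows(translation=[[0,0,0],[0,0,0],[0,0,-30],[0,0,-70],[0,0,-110],[0,0,-110]], roll=[0,0,0,0,0,0], gripper=[0.4,0.4,0.5,0.6,0.7,0.7])

```text
clock: 9.1
position: [0.5253, 0.1058, 0.2556]
tool_rot: [3.138, 0.014, 2.94]
ft_force: [0.3, -0.7, 1.2]
grip_width: 0.0598
```

```bash
python3 -c "
from h import *
snap('top','l_t');duo('l',(0,480,0,640));delta([.48,.0,.26])"
```

```text
delta mm [  18.7 -111.6  -12. ] yaw now 2.9398 clock 9.25
```

View pics/l.png

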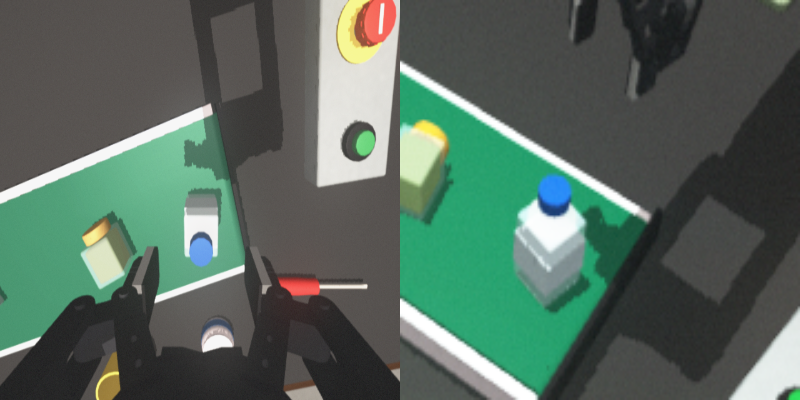

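View pics/l_t.png

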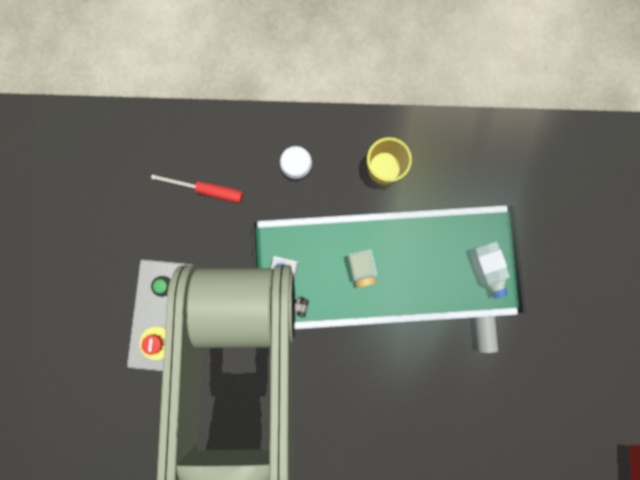

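```bash
python3 -c "
from h import *
delta([.47,-.06,.24])"
```

```text
delta mm [  16.4 -172.4    8. ] yaw now 2.9398 clock 9.25
```

play_rows(translation=[[5,-40,0],[10,-80,0],[16,-120,4],[16,-172,8],[16,-172,8],[16,-172,8],[16,-172,8]], roll=[-0.08,-0.18,-0.28,-0.37,-0.37,-0.37,-0.37], gripper=[0.85,0.85,0.85,0.85,0.85,0.85,0.85])

```text
clock: 9.95
position: [0.4703, -0.0589, 0.2392]
tool_rot: [3.14, -0.002, -2.974]
ft_force: [-0.2, 0.1, 0.4]
grip_width: 0.0725
```

```bash
python3 -c "
from h import *
w=snap('wrist','m_w');snap('top','m_t');delta([.47,-.06,.24])"
```

```text
delta mm [ 1.1 -1.5 -0.2] yaw now -2.9717 clock 10.05
```

View pics/m_w.png

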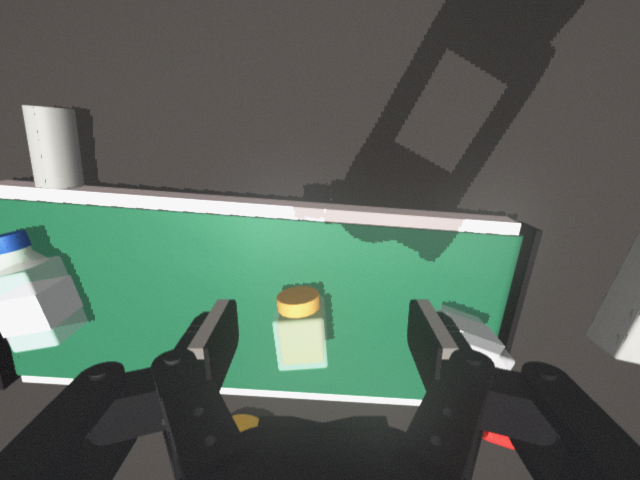

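View pics/m_t.png

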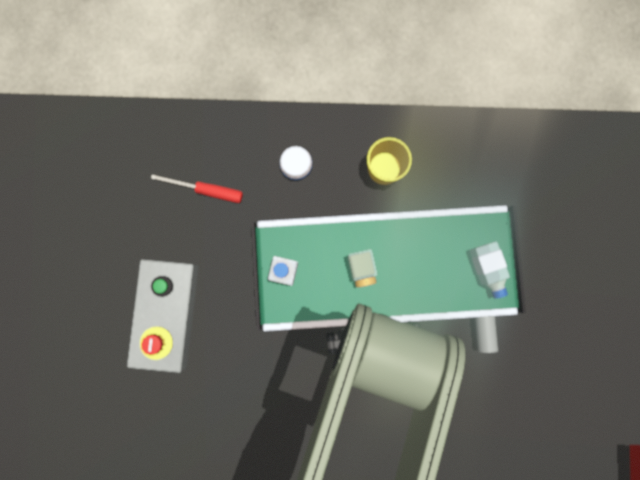

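```bash
python3 -c "
from h import *
w=snap('wrist')
for u,v,z in [(275,320,.098),(324,318,.098),(277,369,.098),(327,367,.098),(297.5,300,.074),(277,300,.074),(319,299,.074)]: print(u,v,atz(w,u,v,z).round(4))
f=w['frame'][260:400,230:370]; cv2.imwrite('pics/m2.png',cv2.resize(f,None,fx=4,fy=4,interpolation=cv2.INTER_CUBIC))
"
```

```text
275 320 [ 0.5644 -0.0863  0.098 ]
324 318 [ 0.5549 -0.043   0.098 ]
277 369 [ 0.616  -0.0776  0.098 ]
327 367 [ 0.6058 -0.0313  0.098 ]
297.5 300 [ 0.5535 -0.069   0.074 ]
277 300 [ 0.5569 -0.0884  0.074 ]
319 299 [ 0.549  -0.0488  0.074 ]
```

View pics/m2.png

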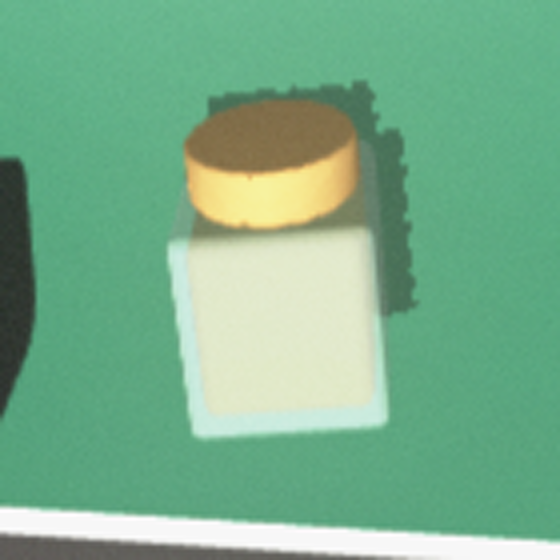

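```bash
python3 -c "
from h import *
delta([.5458,-.0675,.060])"
```

```text
delta mm [-72.3 -21.8 179.9] yaw now -2.9713 clock 10.1
```

play_rows(translation=[[-25,-8,40],[-50,-15,80],[-72,-22,115],[-72,-22,140],[-72,-22,160],[-72,-22,175],[-72,-22,180],[-72,-22,180],[-72,-22,180],[-72,-22,180]], roll=[-0.027,-0.027,-0.027,-0.027,-0.027,-0.027,-0.027,-0.027,-0.027,-0.027], gripper=[0.75,0.75,0.75,0.75,0.75,0.75,0.75,0.75,0.75,0.75])

```text
clock: 11.1
position: [0.5467, -0.0696, 0.0618]
tool_rot: [-3.14, 0.003, -2.946]
ft_force: [-0.0, 0.7, 0.7]
grip_width: 0.0643
```

```bash
python3 -c "
from h import *
w=snap('wrist','n_w');delta([.5458,-.0675,.060])"
```

```text
delta mm [0.3 2.2 1.7] yaw now -2.9463 clock 11.15
```

View pics/n_w.png

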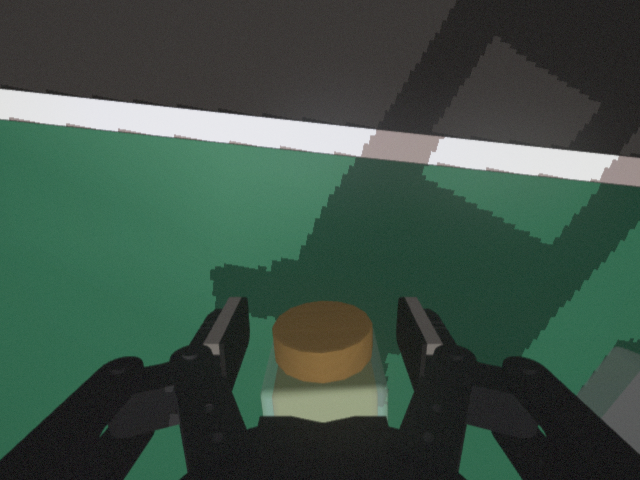

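```bash
python3 -c "
from h import *
w=snap('wrist');p,M,o=tool()
for u,v,z in [(323,330,.074),(273,335,.074),(373,332,.074)]: q=atz(w,u,v,z); print(q.round(4), (M.T@(q-p)*1000).round(1))"
```

```text
[ 0.5497 -0.0692  0.074 ] [ -3.3  -0.3 -12.5]
[ 0.5561 -0.0894  0.074 ] [ -5.8 -21.3 -12.4]
[ 0.5465 -0.0485  0.074 ] [ -4.3  20.7 -12.5]
```

play_rows(translation=[[-3,0,0],[-3,0,0],[-3,0,0],[-3,0,0],[-3,0,0],[-3,0,0],[-3,0,0]], roll=[0,0,0,0,0,0,0], gripper=[0.75,0.45,0.45,0.45,0.45,0.45,0.45], newtons=20)

```text
clock: 11.9
position: [0.5489, -0.0688, 0.0609]
tool_rot: [-3.141, 0.001, -2.946]
ft_force: [-0.7, 1.4, 4.9]
grip_width: 0.045
```

play_rows(translation=[[0,0,0],[0,0,0],[0,0,0]], roll=[0,0,0], gripper=[0.45,0.45,0.45])

```text
clock: 12.2
position: [0.5489, -0.0688, 0.0609]
tool_rot: [-3.141, 0.001, -2.946]
ft_force: [-0.4, 1.2, 5.1]
grip_width: 0.0445
```

```bash
python3 -c "
from h import *
duo('o',sb=(150,280,250,380))"
```

```text
(no output)
```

View pics/o.png

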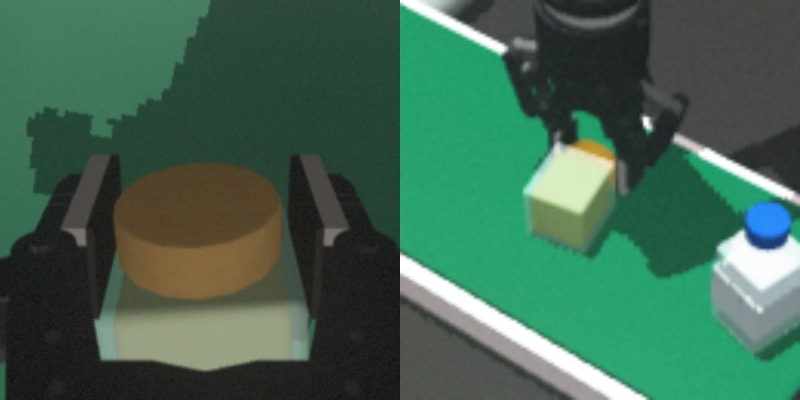

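play_rows(translation=[[0,0,0],[0,0,0],[5,0,0],[5,0,0],[5,0,0],[5,0,0],[5,0,0],[5,0,0],[5,0,0],[5,0,0]], roll=[0,0,0,0,0,0,0,0,0,0], gripper=[0.7,0.7,0.7,0.45,0.45,0.45,0.45,0.45,0.45,0.45])

```text
clock: 13.3
position: [0.5435, -0.0697, 0.0602]
tool_rot: [3.142, -0.0, -2.946]
ft_force: [-0.6, -1.0, 0.0]
grip_width: 0.0405
```

```bash
python3 -c "
from h import *
duo('p',sb=(150,280,250,380))"
```

```text
(no output)
```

View pics/p.png

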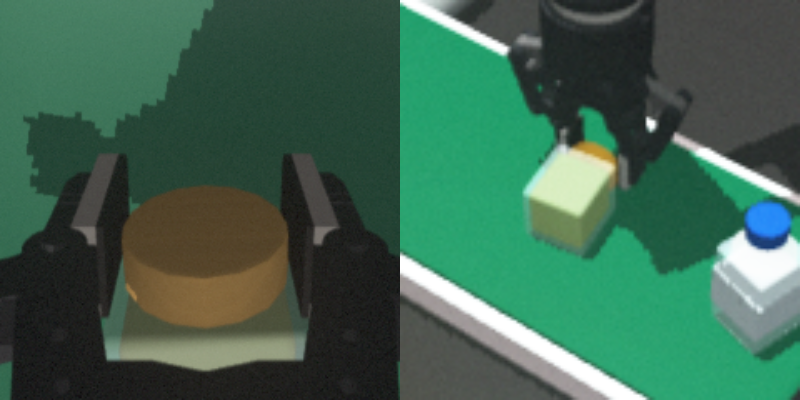

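play_rows(translation=[[0,0,-8],[0,0,-16],[0,0,-24],[0,0,-32],[0,0,-40],[0,0,-48],[0,0,-54],[0,0,-54]], roll=[0,0,0,0,0,0,0,0], gripper=[0.45,0.45,0.45,0.45,0.45,0.45,0.45,0.45])

```text
clock: 14.2
position: [0.5444, -0.07, 0.1156]
tool_rot: [-3.14, 0.002, -2.946]
ft_force: [-0.3, -0.5, -1.5]
grip_width: 0.0406
```

```bash
python3 -c "
from h import *
duo('q',sb=(150,280,250,380))"
```

```text
(no output)
```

View pics/q.png

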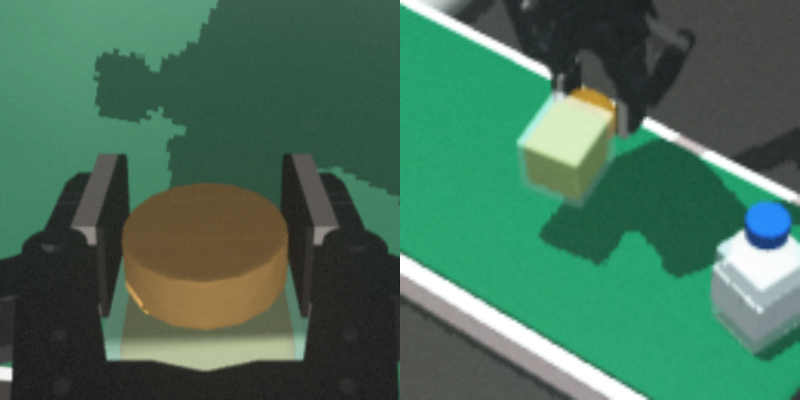

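play_rows(translation=[[0,0,2],[0,0,2],[0,0,2],[0,0,2]], roll=[0,0,0,0], gripper=[0.47,0.475,0.477,0.477])

```text
clock: 14.7
position: [0.5433, -0.0697, 0.112]
tool_rot: [3.141, -0.001, -2.946]
ft_force: [0.7, -0.2, -1.3]
grip_width: 0.0408
```

```bash
python3 -c "
from h import *
duo('r',sb=(150,280,250,380))"
```

```text
(no output)
```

View pics/r.png

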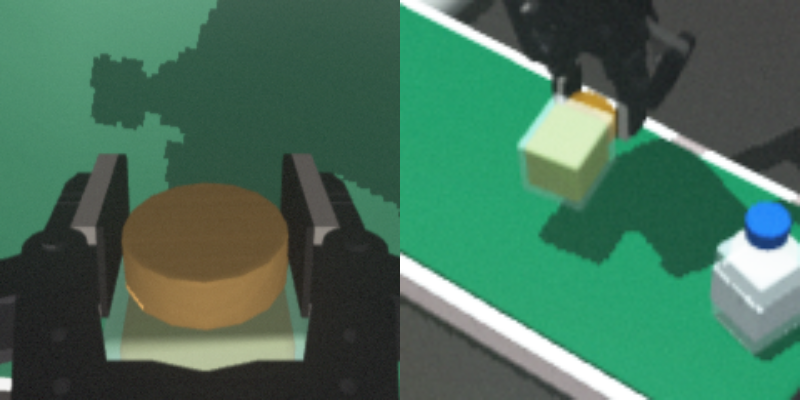

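play_rows(translation=[[0,0,0],[0,0,0],[0,0,0],[0,0,0]], roll=[0,0,0,0], gripper=[0.479,0.481,0.482,0.482])

```text
clock: 15.2
position: [0.5436, -0.0698, 0.1123]
tool_rot: [-3.142, 0.0, -2.946]
ft_force: [0.4, 0.6, -2.4]
grip_width: 0.0416
```

```bash
python3 -c "
from h import *
duo('s',sb=(150,280,250,380))"
```

```text
(no output)
```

View pics/s.png

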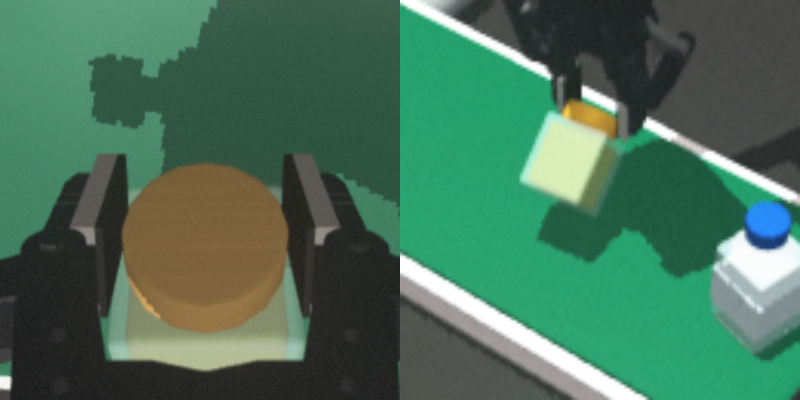

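play_rows(translation=[[0,0,0],[0,0,0],[0,0,0]], roll=[0,0,0], gripper=[0.483,0.484,0.484])

```text
clock: 15.6
position: [0.5435, -0.0697, 0.1123]
tool_rot: [3.142, 0.0, -2.946]
ft_force: [0.3, 0.2, -2.0]
grip_width: 0.0413
```

```bash
python3 -c "
from h import *
duo('t',sb=(150,280,250,380))"
```

```text
(no output)
```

View pics/t.png

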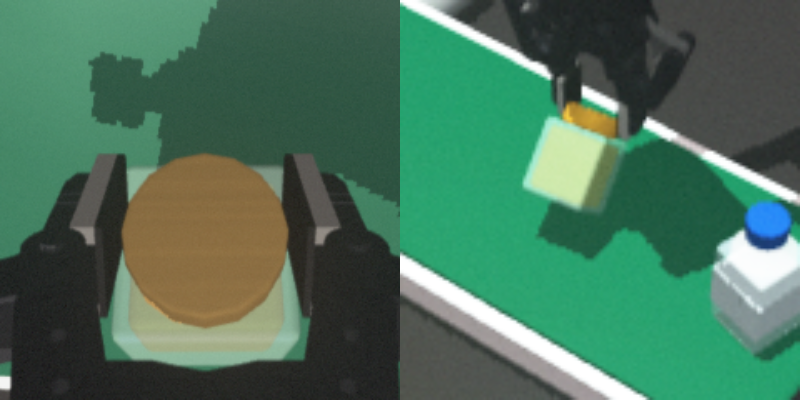

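play_rows(translation=[[0,0,0],[0,0,0],[0,0,0]], roll=[0,0,0], gripper=[0.485,0.485,0.485])

```text
clock: 16.0
position: [0.5435, -0.0697, 0.1123]
tool_rot: [-3.142, 0.0, -2.946]
ft_force: [-0.4, 0.2, -1.3]
grip_width: 0.0415
```

```bash
python3 -c "
from h import *
duo('u',sb=(150,280,250,380))"
```

```text
(no output)
```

View pics/u.png

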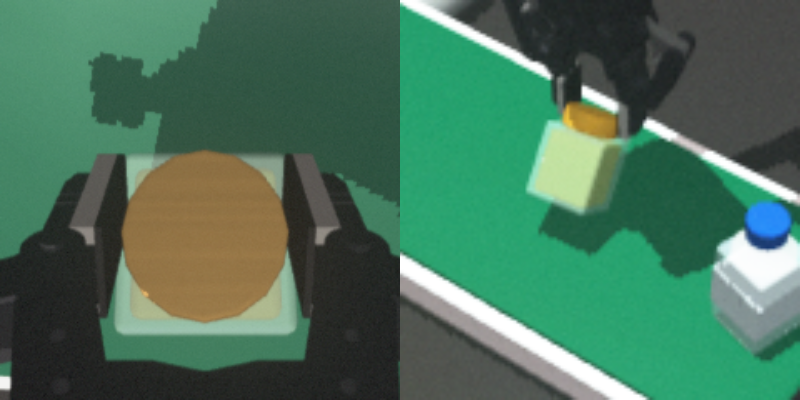

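play_rows(translation=[[0,0,0],[0,0,0],[0,0,0],[0,0,0]], roll=[0,0,0,0], gripper=[0.486,0.486,0.486,0.486])

```text
clock: 16.5
position: [0.5435, -0.0697, 0.1123]
tool_rot: [-3.142, 0.0, -2.946]
ft_force: [-0.9, 0.2, -1.9]
grip_width: 0.0414
```

```bash
python3 -c "
from h import *
duo('v',sb=(150,280,250,380))"
```

```text
(no output)
```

View pics/v.png

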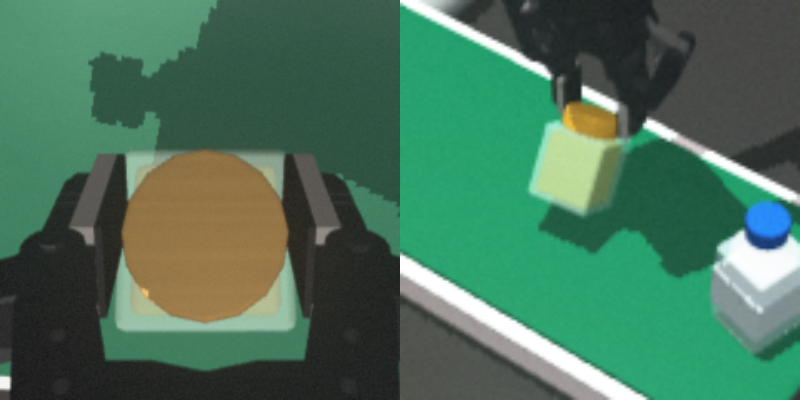

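play_rows(translation=[[0,0,3],[0,0,5],[0,0,5],[0,0,5],[0,0,5]], roll=[0,0,0,0,0], gripper=[0.486,0.487,0.488,0.488,0.488])

```text
clock: 17.1
position: [0.5435, -0.0697, 0.1073]
tool_rot: [3.142, 0.0, -2.946]
ft_force: [0.2, -0.4, -1.9]
grip_width: 0.0416
```

```bash
python3 -c "
from h import *
duo('w',sb=(150,280,250,380))"
```

```text
(no output)
```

View pics/w.png

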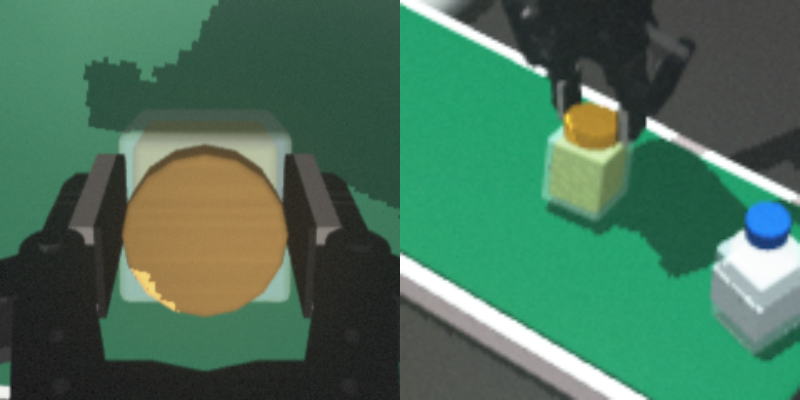

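play_rows(translation=[[0,0,2],[0,0,4],[0,0,6],[0,0,8],[0,0,9],[0,0,10],[0,0,10]], roll=[0,0,0,0,0,0,0], gripper=[0.487,0.487,0.487,0.487,0.487,0.487,0.487])

```text
clock: 17.9
position: [0.5503, -0.0689, 0.1038]
tool_rot: [-3.139, 0.015, -2.947]
ft_force: [2.2, 5.2, 19.4]
grip_width: 0.0418
```

```bash
python3 -c "
from h import *
duo('x',sb=(150,280,250,380))"
```

```text
(no output)
```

View pics/x.png

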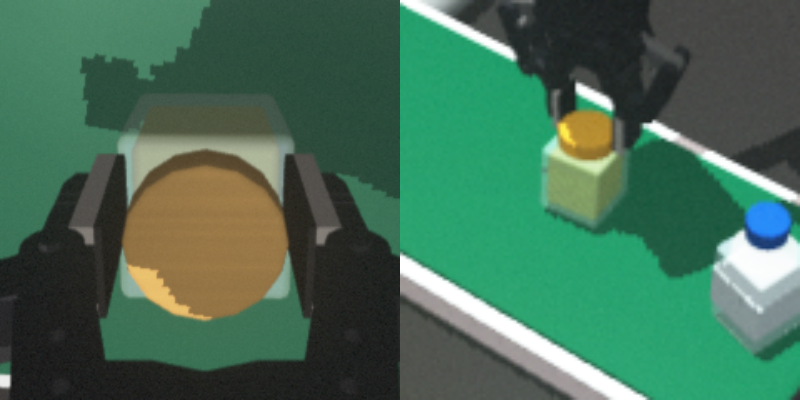

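play_rows(translation=[[0,0,-3],[0,0,-6],[0,0,-7],[0,0,-7],[0,0,-7],[0,0,-7]], roll=[0,0,0,0,0,0], gripper=[0.487,0.487,0.49,0.49,0.49,0.49])

```text
clock: 18.6
position: [0.5442, -0.07, 0.1048]
tool_rot: [-3.141, 0.002, -2.947]
ft_force: [0.8, 1.1, 5.5]
grip_width: 0.0423
```

```bash
python3 -c "
from h import *
duo('y',sb=(150,280,250,380))"
```

```text
(no output)
```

View pics/y.png

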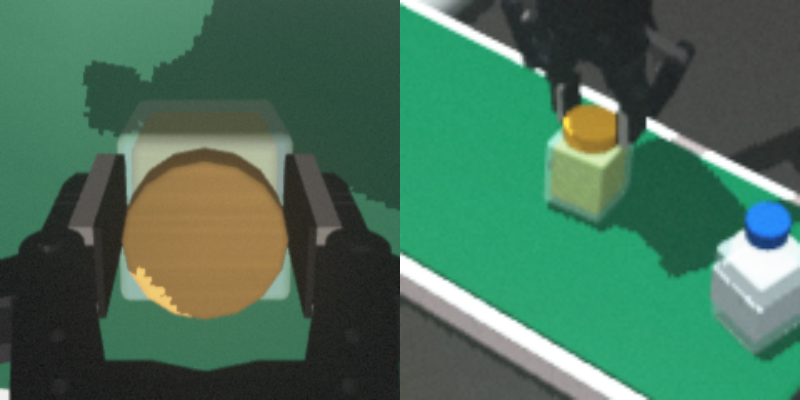

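play_rows(translation=[[0,0,-2],[0,0,-2],[0,0,-2],[0,0,-2],[0,0,-2]], roll=[0,0,0,0,0], gripper=[0.49,0.495,0.5,0.53,0.53])

```text
clock: 19.2
position: [0.5431, -0.0697, 0.1059]
tool_rot: [3.141, -0.001, -2.946]
ft_force: [0.9, 0.1, -0.7]
grip_width: 0.0454
```

```bash
python3 -c "
from h import *
duo('z',sb=(150,280,250,380))"
```

```text
(no output)
```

View pics/z.png

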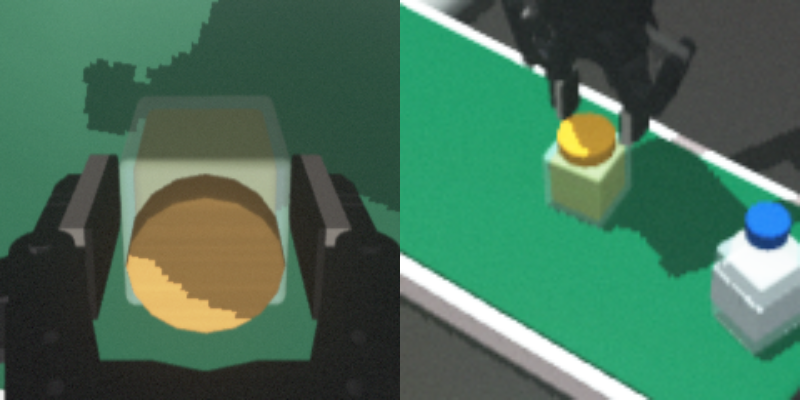

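```bash
python3 -c "
from h import *
delta([.455,-.33,.25])"
```

```text
delta mm [ 137.2 -238.2 -143.9] yaw now -2.9464 clock 19.3
```

play_rows(translation=[[0,0,-20],[0,0,-60],[20,-30,-100],[55,-75,-144],[85,-120,-144],[110,-165,-144],[125,-205,-144],[137,-238,-144],[137,-238,-144],[137,-238,-144]], roll=[0,0,0,0,-0.1,-0.13,-0.13,-0.13,-0.13,-0.13], gripper=[0.6,0.6,0.6,0.7,0.7,0.7,0.7,0.7,0.7,0.7])

```text
clock: 20.3
position: [0.4546, -0.331, 0.25]
tool_rot: [3.141, 0.0, -2.819]
ft_force: [-0.3, 0.1, 0.5]
grip_width: 0.0599
```

```bash
python3 -c "
from h import *
w=snap('wrist','aa_w');snap('top','aa_t')"
```

```text
(no output)
```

View pics/aa_w.png

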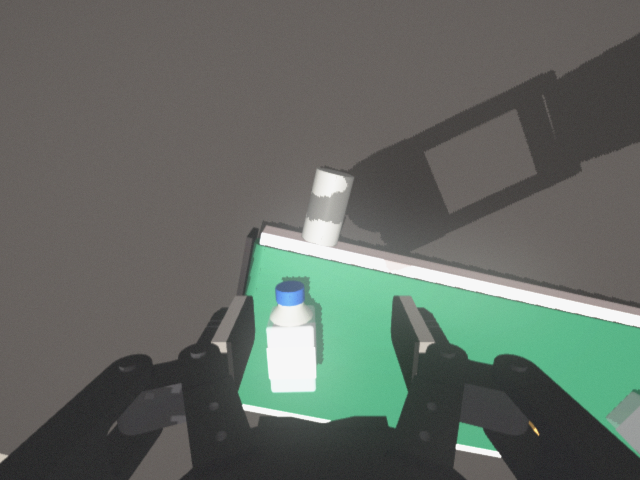

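View pics/aa_t.png

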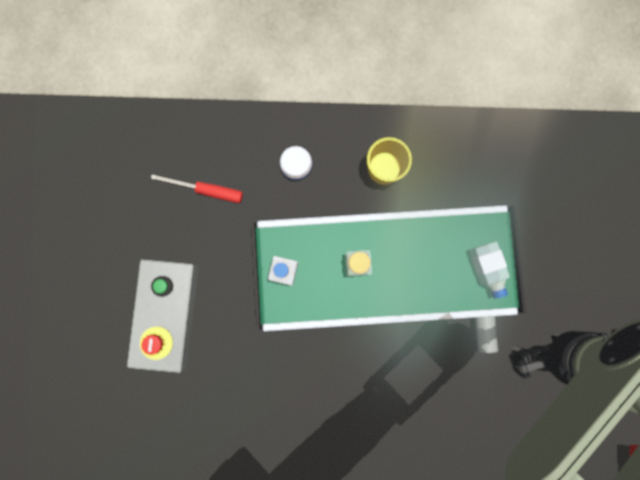

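```bash
python3 -c "
from h import *
w=snap('wrist')
for u,v,z in [(268,326,.096),(314,326,.096),(271,390,.096),(316,390,.096),(290,286,.073)]: print(u,v,atz(w,u,v,z).round(4))
f=w['frame'][260:400,220:360]; cv2.imwrite('pics/ab.png',cv2.resize(f,None,fx=4,fy=4,interpolation=cv2.INTER_CUBIC))
"
```

```text
268 326 [ 0.5677 -0.3456  0.096 ]
314 326 [ 0.5538 -0.3043  0.096 ]
271 390 [ 0.6373 -0.3225  0.096 ]
316 390 [ 0.6228 -0.2794  0.096 ]
290 286 [ 0.5322 -0.3368  0.073 ]
```

View pics/ab.png

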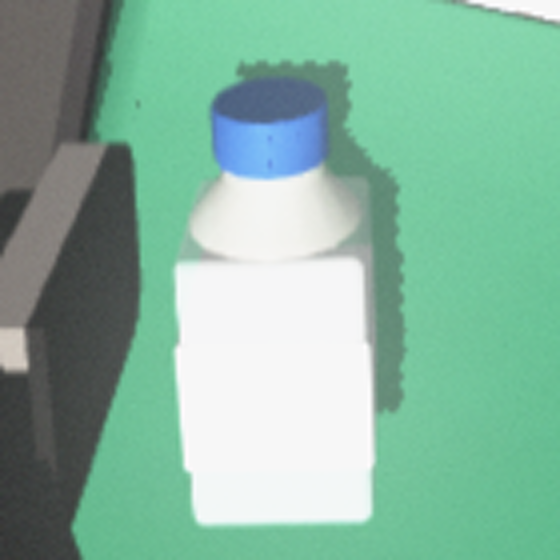

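```bash
python3 -c "
from h import *
delta([.5413,-.332,.060])"
```

```text
delta mm [-80.  -31.2 190. ] yaw now -2.8149 clock 20.45
```

play_rows(translation=[[-30,-12,40],[-60,-24,75],[-80,-31,105],[-80,-31,130],[-80,-31,130],[-80,-31,130]], roll=[0,0,0,0,0,0], gripper=[0.55,0.55,0.55,0.55,0.55,0.55])

```text
clock: 21.05
position: [0.5412, -0.332, 0.1202]
tool_rot: [3.14, -0.001, -2.814]
ft_force: [-0.8, -0.1, 0.1]
grip_width: 0.047
```

```bash
python3 -c "
from h import *
w=snap('wrist','ac_w');delta([.5413,-.332,.060])"
```

```text
delta mm [ 0.2  1.3 61.8] yaw now -2.815 clock 21.1
```

View pics/ac_w.png

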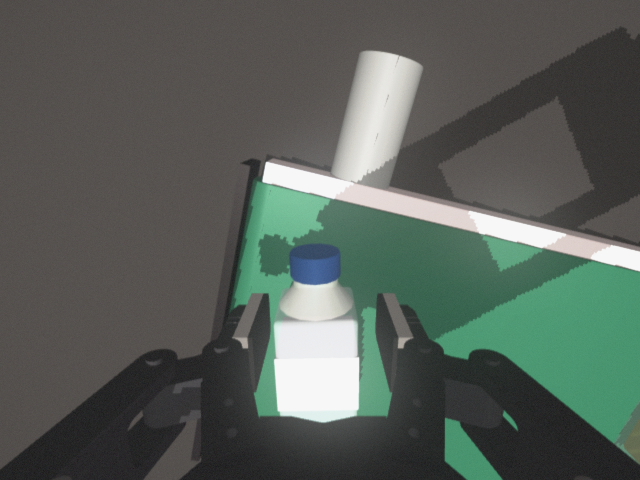

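play_rows(translation=[[0,-4,30],[0,-4,50],[0,-4,60],[0,-4,60],[0,-4,60],[0,-4,60],[0,-4,60],[0,-4,60],[0,-4,60],[0,-4,60]], roll=[0,0,0,0,0,0,0,0,0,0], gripper=[0.55,0.55,0.55,0.55,0.3,0.3,0.3,0.3,0.3,0.3], newtons=20)

```text
clock: 22.1
position: [0.5431, -0.3383, 0.0622]
tool_rot: [-3.139, 0.001, -2.816]
ft_force: [-1.1, 1.2, 6.5]
grip_width: 0.0276
```

play_rows(translation=[[0,0,-10],[0,0,-20],[0,0,-30],[0,0,-40],[0,0,-50],[0,0,-60],[0,0,-70],[0,0,-78],[0,0,-78],[0,0,-78]], roll=[0,0,0,0,0,0,0,0,0,0], gripper=[0.3,0.3,0.3,0.3,0.3,0.3,0.3,0.3,0.3,0.3])

```text
clock: 23.1
position: [0.5423, -0.3374, 0.1384]
tool_rot: [-3.141, 0.0, -2.816]
ft_force: [0.2, 0.4, -1.2]
grip_width: 0.0276
```

```bash
python3 -c "
from h import *
duo('ad',sb=(100,230,170,300));snap('top','ad_t')"
```

```text
(no output)
```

View pics/ad.png

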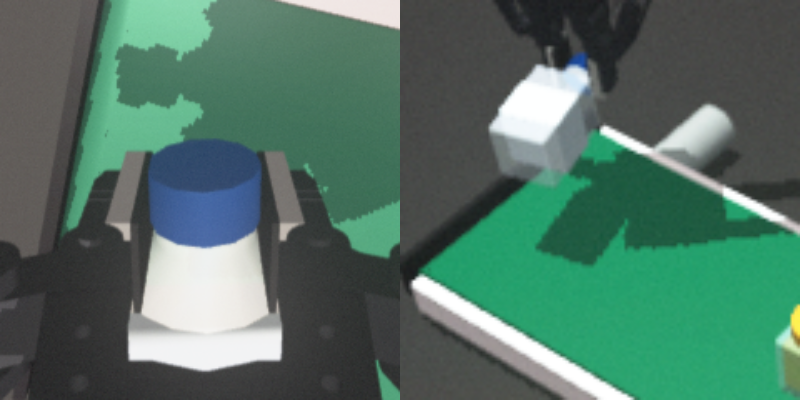

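play_rows(translation=[[0,5,0],[0,10,0],[0,10,0],[0,10,0],[0,10,0],[0,10,0]], roll=[0,0,0,0,0,0], gripper=[0.3,0.31,0.32,0.323,0.325,0.325])

```text
clock: 23.85
position: [0.5393, -0.3281, 0.1385]
tool_rot: [-3.141, 0.0, -2.816]
ft_force: [1.1, -0.4, -0.9]
grip_width: 0.0277
```

```bash
python3 -c "
from h import *
duo('ae',sb=(100,230,170,300))"
```

```text
(no output)
```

View pics/ae.png

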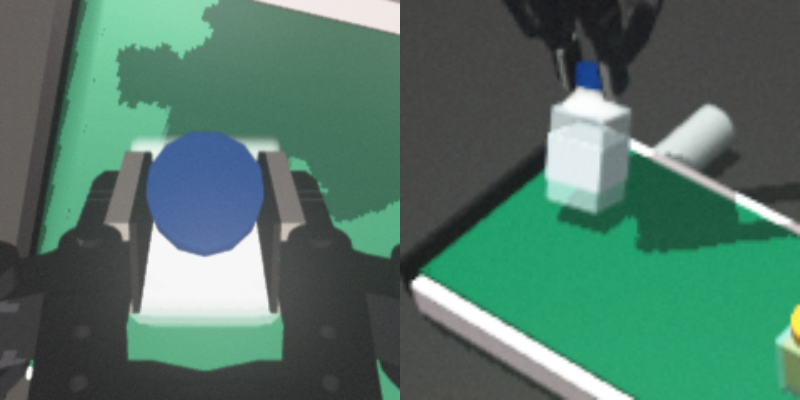

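play_rows(translation=[[0,0,0],[0,0,0],[0,0,0]], roll=[0,0,0], gripper=[0.326,0.326,0.326])

```text
clock: 24.25
position: [0.5392, -0.3282, 0.1387]
tool_rot: [-3.141, 0.0, -2.816]
ft_force: [-0.0, 0.1, 1.3]
grip_width: 0.028
```

```bash
python3 -c "
from h import *
duo('af',sb=(100,230,170,300))"
```

```text
(no output)
```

View pics/af.png

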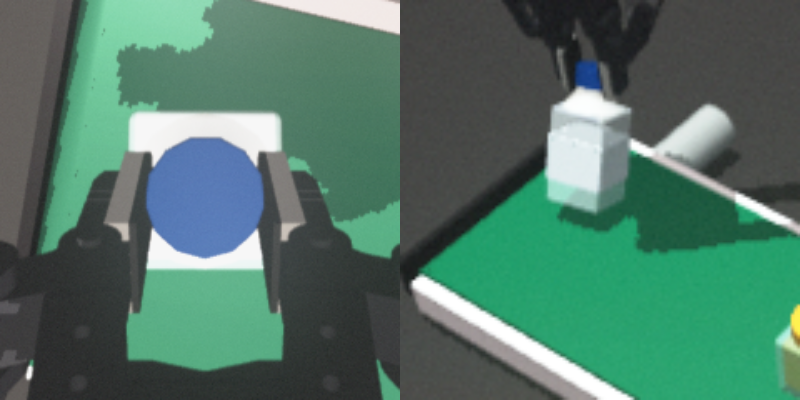

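play_rows(translation=[[0,0,0],[0,0,0]], roll=[0,0], gripper=[0.328,0.328])

```text
clock: 24.55
position: [0.539, -0.3278, 0.138]
tool_rot: [3.141, -0.0, -2.816]
ft_force: [0.6, -0.7, -0.9]
grip_width: 0.0277
```

```bash
python3 -c "
from h import *
duo('ag',sb=(100,230,170,300))"
```

```text
(no output)
```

View pics/ag.png

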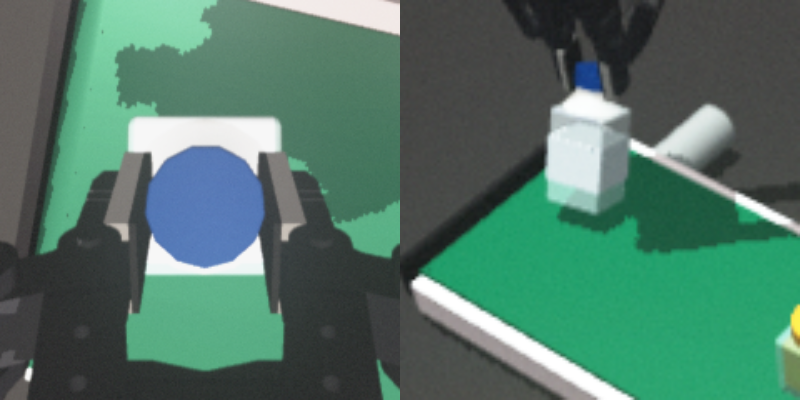

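play_rows(translation=[[0,0,0],[0,0,0]], roll=[0,0], gripper=[0.33,0.33])

```text
clock: 24.85
position: [0.539, -0.3278, 0.1381]
tool_rot: [3.141, -0.0, -2.816]
ft_force: [-1.1, 0.6, -0.2]
grip_width: 0.0282
```

```bash
python3 -c "
from h import *
duo('ah',sb=(100,230,170,300))"
```

```text
(no output)
```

View pics/ah.png

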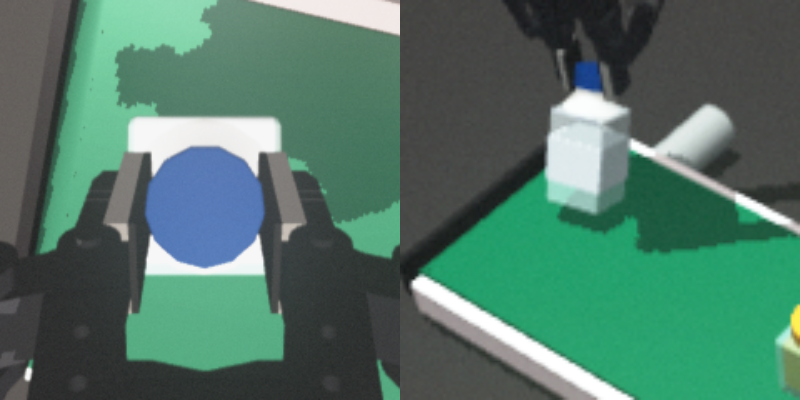

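play_rows(translation=[[-6,0,0],[-12,0,0],[-18,0,0],[-24,0,0],[-24,0,0]], roll=[0,0,0,0,0], gripper=[0.33,0.33,0.33,0.33,0.33])

```text
clock: 25.45
position: [0.5628, -0.3198, 0.1383]
tool_rot: [-3.141, 0.0, -2.815]
ft_force: [-0.1, 0.9, 1.4]
grip_width: 0.0283
```

```bash
python3 -c "
from h import *
duo('ai',sb=(100,230,170,300))"
```

```text
(no output)
```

View pics/ai.png

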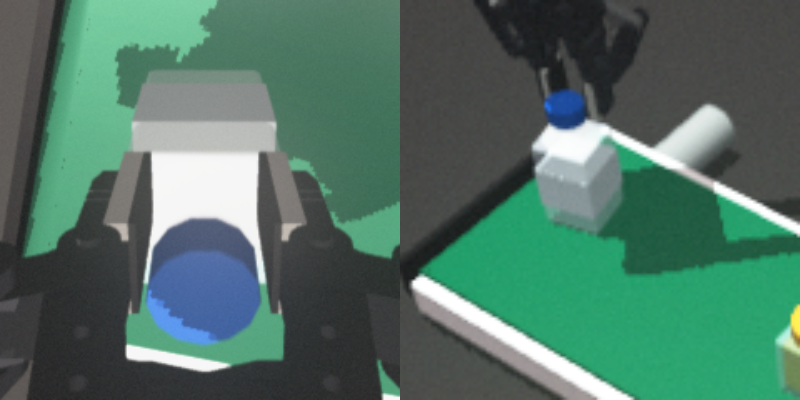

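```bash
python3 -c "
from h import *
t=snap('top')
cv2.imwrite('pics/aj.png',cv2.resize(t['frame'][200:340,420:560],(700,700),interpolation=cv2.INTER_CUBIC));duo('ak',sb=(100,230,170,300))"
```

```text
(no output)
```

View pics/aj.png

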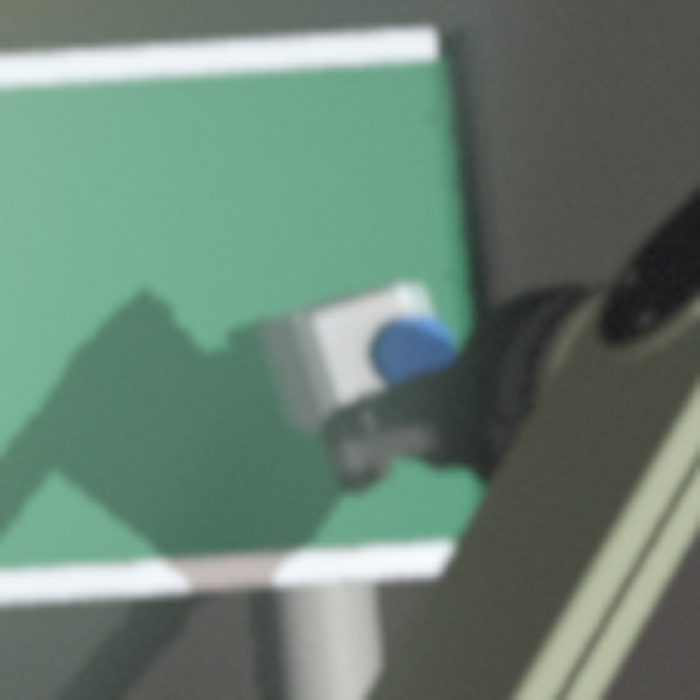

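View pics/ak.png

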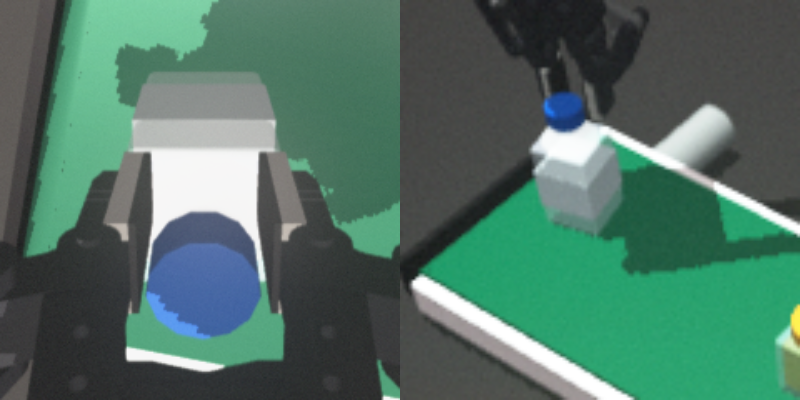

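```bash
python3 -c "
from h import *
from scipy.optimize import least_squares
w=snap('wrist');p,M,o=tool()
ex=-M[:,0].copy();ex[2]=0;ex/=np.linalg.norm(ex)
q=atz(w,323,243,.05)
def pts(a):
    t,s,h=a
    b=q+ex*s; b=np.array([b[0],b[1],.05+h])
    up=np.array([0,0,1])*np.cos(t)+ex*np.sin(t); fw=ex*np.cos(t)-np.array([0,0,1])*np.sin(t)
    return np.array([b,b+up*.076,b+fw*.023+up*.108])
def res(a): return np.r_[(proj(w,pts(a))-np.array([[323,243],[323,291],[322,374]]))[:,1],0]
z=least_squares(res,[0,0,0],x_scale=[.1,.01,.01]);print(z.x,z.fun)
"
```

```text
[ 0.00141886  0.00089928 -0.00279439] [-5.11590770e-13 -1.08002496e-12  0.00000000e+00  0.00000000e+00]
```

play_rows(translation=[[0,0,0],[0,0,0],[0,0,0],[0,0,0],[0,0,-20],[0,0,-50],[0,0,-90],[0,0,-110],[0,0,-110]], roll=[0,0,0,0,0,0,0,0,0], gripper=[0.335,0.35,0.4,0.45,0.5,0.5,0.5,0.5,0.5])

```text
clock: 26.65
position: [0.564, -0.3218, 0.2536]
tool_rot: [-3.134, 0.005, -2.816]
ft_force: [-0.9, -0.5, -0.1]
grip_width: 0.0427
```

```bash
python3 -c "
from h import *
snap('scene','al_s');snap('wrist','al_w'); delta([.40,-.1,.26]);delta([.418,.351,.2])"
```

```text
delta mm [ 82.9 260.4 -11.8] yaw now -2.8164 clock 26.75
delta mm [-78.2 682.   48. ] yaw now -2.8164 clock 26.75
```

View pics/al_s.png

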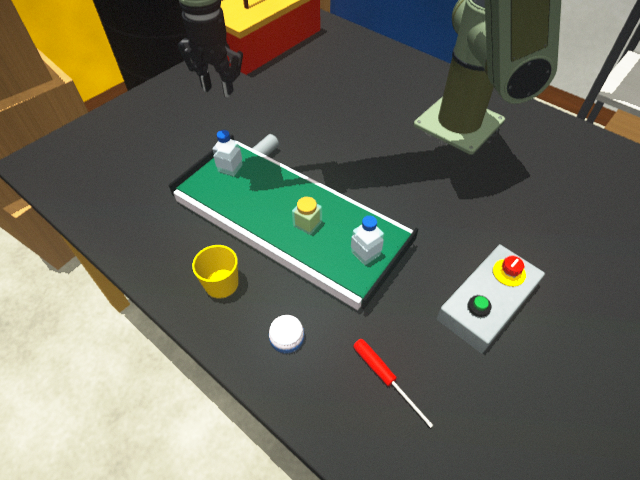

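View pics/al_w.png

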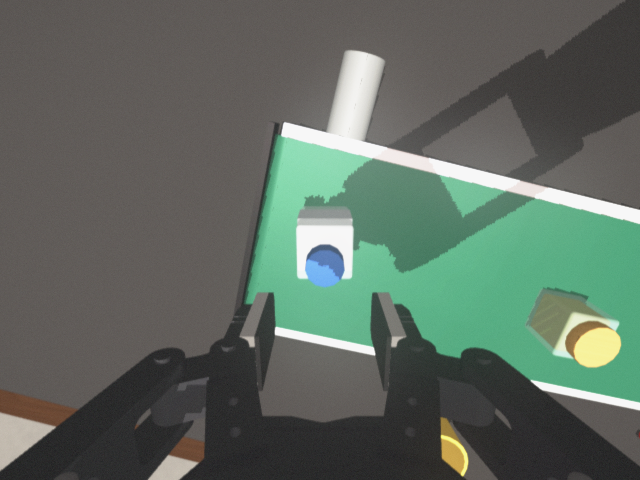

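play_rows(translation=[[20,40,-12],[40,85,-12],[40,130,-12],[40,175,-12],[40,220,-12],[30,265,-12],[20,310,-12],[5,355,-12],[-10,400,-12],[-25,445,-12],[-40,490,-12],[-50,530,-12]], roll=[0,0,0,0,0,0,0,0,0,0,0,0], gripper=[0.8,0.8,0.8,0.8,0.8,0.8,0.8,0.8,0.8,0.8,0.8,0.8])

```text
clock: 27.95
position: [0.4382, 0.1999, 0.2579]
tool_rot: [3.141, -0.004, -2.816]
ft_force: [1.2, -0.3, -0.4]
grip_width: 0.0683
```

play_rows(translation=[[0,0,0],[0,0,0]], roll=[0,0], gripper=[0.8,0.8])

```text
clock: 28.15
position: [0.4384, 0.1982, 0.2581]
tool_rot: [-3.141, -0.004, -2.814]
ft_force: [-0.2, 0.2, -0.5]
grip_width: 0.0683
```

```bash
python3 -c "
from h import *
snap('wrist','am_w');delta([.417,.351,.16]);print(r.get_obs()['joints'],r.get_obs()['position'])"
```

```text
delta mm [-28.9 152.5  98.3] yaw now -2.8157 clock 28.2
[ 2.43093775e-01 -1.51536014e-02  1.72655140e+00 -7.28739534e-04
  1.43385903e+00 -1.65344605e+00] [0.43881652 0.19740193 0.25846527]
```

View pics/am_w.png

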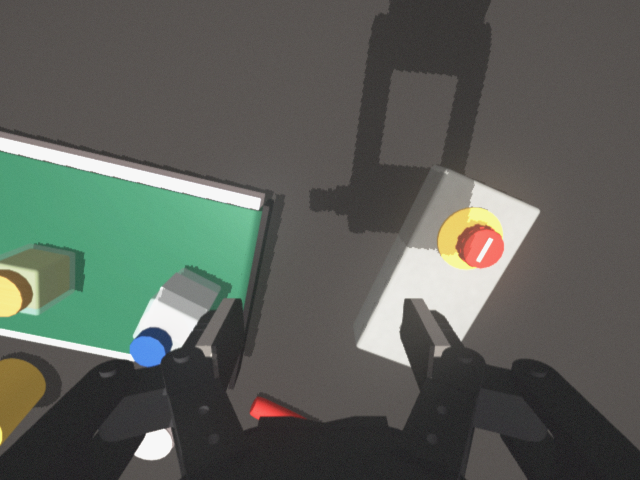

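```bash
python3 -c "
from h import *
w=snap('wrist');q=atz(w,484,249,.087);print(q);t=snap('top');print(atz(t,151.5,344.5,.087));delta([.4165,.351,.14])"
```

```text
[0.41845086 0.34908363 0.087     ]
[0.41986066 0.34943335 0.087     ]
delta mm [-27.5 153.7 119.2] yaw now -2.8181 clock 28.3
```

play_rows(translation=[[-10,40,0],[-20,80,0],[-29,120,20],[-29,152,50],[-29,152,85],[-29,152,110],[-29,152,118],[-29,152,118],[-29,152,118]], roll=[0,0,0,0,0,0,0,0,0], gripper=[0.8,0.8,0.8,0.8,0.8,0.8,0.8,0.8,0.8])

```text
clock: 29.2
position: [0.4202, 0.3509, 0.1437]
tool_rot: [3.141, 0.002, -2.818]
ft_force: [1.3, 1.1, -0.8]
grip_width: 0.0686
```

```bash
python3 -c "
from h import *
w=snap('wrist','an_w');delta([.4185,.350,.070]);p,M,o=tool();
for v in (0,): pass
"
```

```text
delta mm [ 2.6 -0.7 74.2] yaw now -2.8178 clock 29.25
```

View pics/an_w.png

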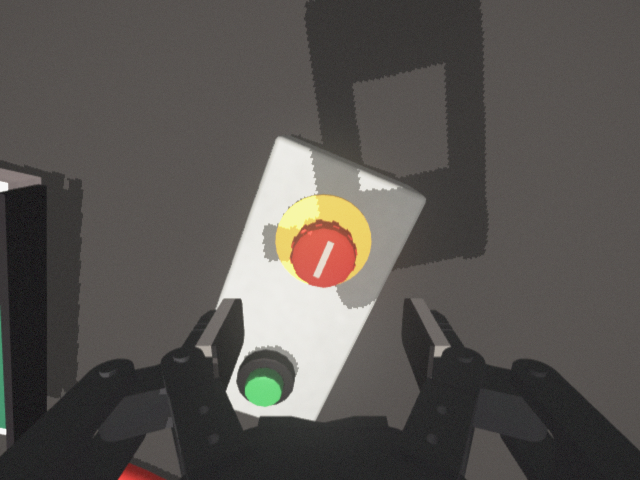

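```bash
python3 -c "
from h import *
w=snap('wrist');q=atz(w,324,259,.087);print(q);delta([q[0],q[1],.070])"
```

```text
[0.41807272 0.35102749 0.087     ]
delta mm [ 2.7  0.2 74.4] yaw now -2.8175 clock 29.3
```

play_rows(translation=[[3,0,30],[3,0,55],[3,0,70],[3,0,76],[3,0,76],[3,0,76],[3,0,76],[3,0,76],[3,0,76],[3,0,76],[3,0,76],[3,0,76]], roll=[0,0,0,0,0,0,0,0,0,0,0,0], gripper=[0.8,0.8,0.8,0.8,0.8,0.4,0.4,0.4,0.4,0.4,0.4,0.4], newtons=40)

```text
clock: 30.5
position: [0.4173, 0.3505, 0.0681]
tool_rot: [-3.141, 0.003, -2.816]
ft_force: [0.6, -3.2, 5.9]
grip_width: 0.0386
```

```bash
python3 -c "
from h import *
w=snap('wrist','ao_w');snap('top','ao_t');print(r.get_obs()['torque'])"
```

```text
[-0.44942776 -0.03658084  0.00054606]
```

View pics/ao_w.png

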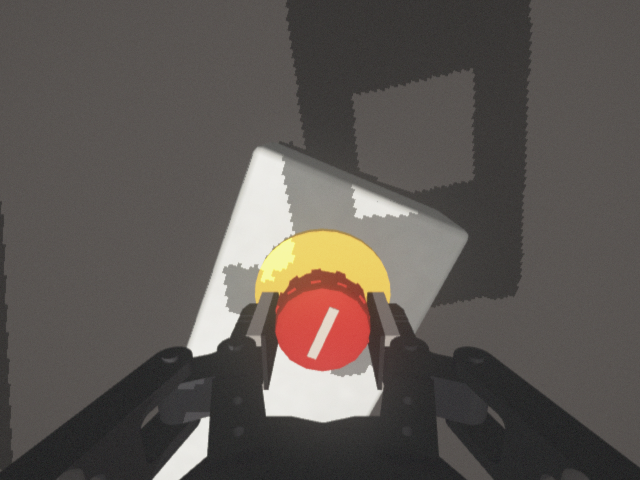

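View pics/ao_t.png

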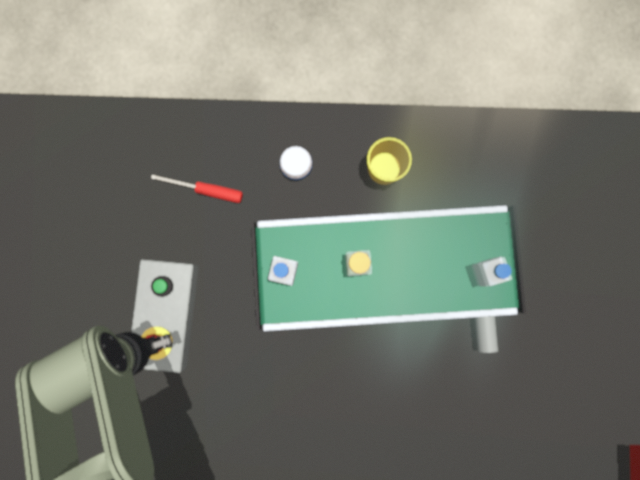

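play_rows(translation=[[0,0,-0.8],[0,0,-1.7],[0,0,-2.6],[0,0,-3.5],[0,0,-4.4],[0,0,-5.3],[0,0,-6.1],[0,0,-7],[0,0,-7.5],[0,0,-7.5],[0,0,-7.5]], roll=[0.1,0.2,0.3,0.4,0.5,0.6,0.7,0.8,0.87,0.87,0.87], gripper=[0.4,0.4,0.4,0.4,0.4,0.4,0.4,0.4,0.4,0.4,0.4], newtons=40)

```text
clock: 31.7
position: [0.4173, 0.3509, 0.0749]
tool_rot: [3.139, 0.002, 2.598]
ft_force: [2.6, -0.7, 3.8]
grip_width: 0.0383
```

```bash
python3 -c "
from h import *
w=snap('wrist','ap_w');print(r.get_obs()['torque'])"
```

```text
[-0.01073659 -0.38241461  0.03402536]
```

View pics/ap_w.png

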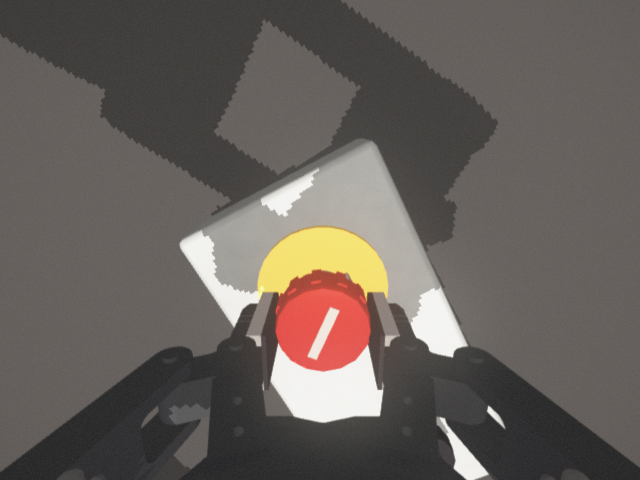

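play_rows(translation=[[0,0,-0.7],[0,0,-1.4],[0,0,-1.4],[0,0,-1.4]], roll=[0,0,0,0], gripper=[0.4,0.4,0.4,0.4])

```text
clock: 32.15
position: [0.4172, 0.3509, 0.0755]
tool_rot: [3.139, 0.002, 2.597]
ft_force: [4.7, 1.4, -1.3]
grip_width: 0.0385
```

Now about neutral; release, and rise.

play_rows(translation=[[0,0,0],[0,0,0],[0,0,0],[0,0,0],[0,0,0],[0,0,-15],[0,0,-45],[0,0,-75],[0,0,-75],[0,0,-75]], roll=[0,0,0,0,0,0,0,0,0,0], gripper=[0.45,0.55,0.7,0.8,0.8,0.8,0.8,0.8,0.8,0.8])

```text
clock: 33.15
position: [0.4162, 0.3505, 0.1509]
tool_rot: [3.14, 0.001, 2.597]
ft_force: [-0.0, 0.7, -1.0]
grip_width: 0.0681
```

```bash
python3 -c "
from h import *
w=snap('wrist','aq_w');t=snap('top','aq_t');s=snap('scene','aq_s');cv2.imwrite('pics/aq.png',cv2.resize(s['frame'][220:350,420:560],(700,650),interpolation=cv2.INTER_CUBIC))"
```

```text
(no output)
```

View pics/aq_w.png

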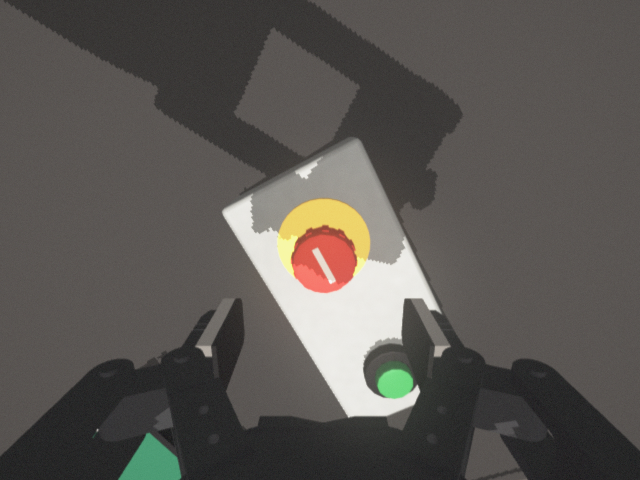

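View pics/aq_s.png

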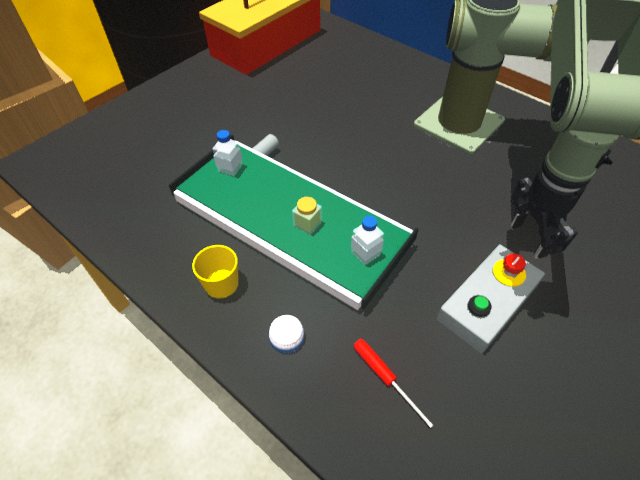

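```bash
python3 -c "
from h import *
for n in ['a_scene','c_s','al_s','f_s','aq_s']:
    f=cv2.imread(f'pics/{n}.png').astype(int)[245:285,495:535]
    wm=(f.min(2)>170); red=(f[...,2]>150)&(f[...,1]<80)
    y,x=np.nonzero(wm); a=(x.mean()+495,y.mean()+245,len(x)) if len(x) else 0
    y,x=np.nonzero(red); print(n,a,x.mean()+495,y.mean()+245,y.min()+245,len(x))
w=snap('wrist');print(atz(w,395,380,.07)); p,M,o=tool()
delta([.533,.345,.11])
"
```

```text
a_scene (np.float64(515.4736842105264), np.float64(265.32265446224255), 437) 514.5676691729324 262.8383458646617 253 266
c_s (np.float64(502.62987012987014), np.float64(257.45454545454544), 154) 514.0893617021277 263.39574468085107 254 235
al_s (np.float64(515.4252631578947), np.float64(264.81684210526316), 475) 512.956 265.408 256 250
f_s (np.float64(515.4252631578947), np.float64(264.81684210526316), 475) 513.0201612903226 265.2016129032258 256 248
aq_s (np.float64(500.140127388535), np.float64(257.859872611465), 157) 514.4212454212454 262.7142857142857 254 273
[0.52918509 0.34257188 0.07      ]
delta mm [-103.6   57.5   38.2] yaw now 2.5968 clock 33.35
```

play_rows(translation=[[-35,20,-5],[-70,40,-5],[-103,58,0],[-103,58,20],[-103,58,45],[-103,58,50],[-103,58,50],[-103,58,50],[-103,58,50],[-103,58,50]], roll=[0,0,0,0,0,0,0,0,0,0], gripper=[0.5,0,0,0,0,0,0,0,0,0])

```text
clock: 34.35
position: [0.5348, 0.3471, 0.1018]
tool_rot: [3.139, 0.002, 2.597]
ft_force: [0.0, -0.4, 0.6]
grip_width: -0.0005
```

```bash
python3 -c "
from h import *
w=snap('wrist','ar_w');snap('top','ar_t');print(r.get_obs()['position'])"
```

```text
[0.53457398 0.3468552  0.101338  ]
```

View pics/ar_w.png

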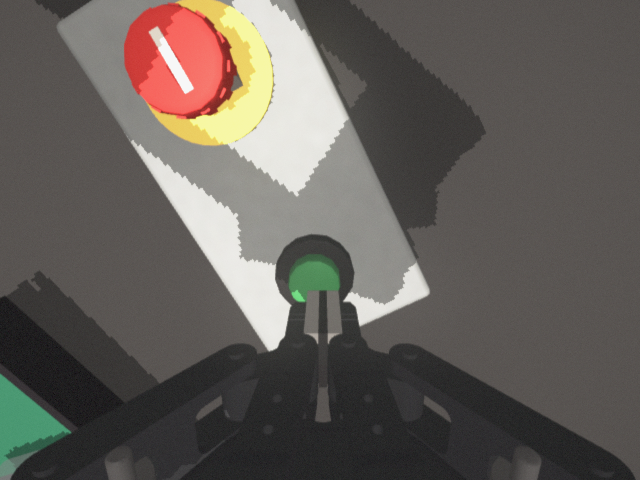

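View pics/ar_t.png

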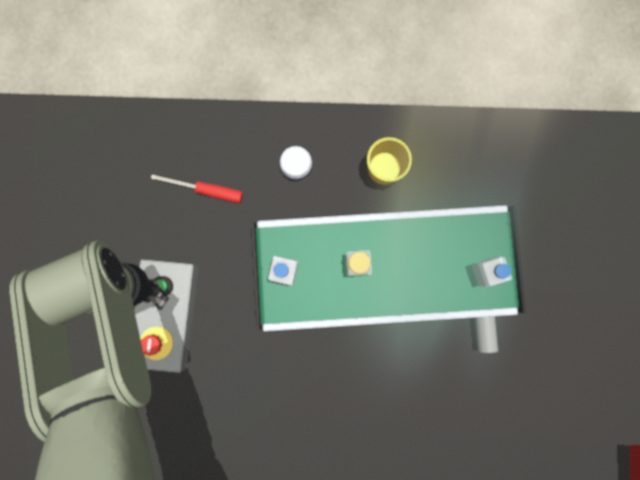

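```bash
python3 -c "
from h import *
w=snap('wrist');
for z in (.062,.07):
  q=atz(w,316,279,z);print(q);delta(q)"
```

```text
[0.5350771  0.34193008 0.062     ]
delta mm [-3.1 -3.8 39.1] yaw now 2.597 clock 34.5
[0.53214728 0.34388308 0.07      ]
delta mm [ 0.4 -3.7 31.1] yaw now 2.597 clock 34.5
```

play_rows(translation=[[-1,-3,10],[-1,-3,20],[-1,-3,27],[-1,-3,30],[-1,-3,33],[-1,-3,35],[-1,-3,35]], roll=[0,0,0,0,0,0,0], gripper=[0,0,0,0,0,0,0])

```text
clock: 35.2
position: [0.5329, 0.343, 0.0697]
tool_rot: [-3.139, -0.001, 2.597]
ft_force: [-11.1, -6.4, 25.0]
grip_width: 0.0003
```

```bash
python3 -c "
from h import *
duo('as',(220,320,270,370),(260,350,440,530))"
```

```text
(no output)
```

View pics/as.png

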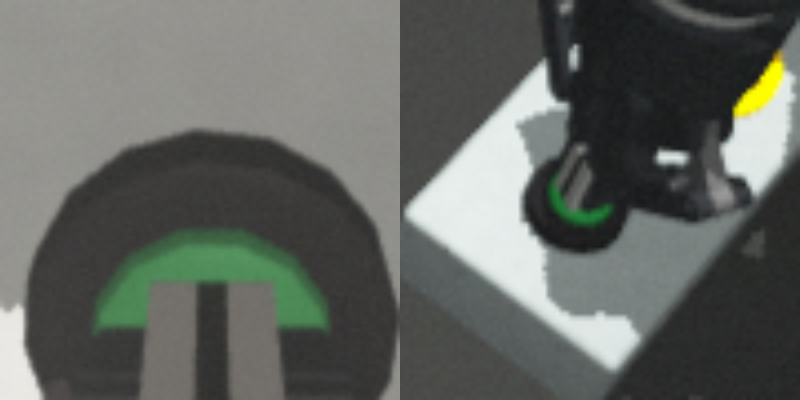

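play_rows(translation=[[0,0,0],[0,0,-5],[0,0,-20],[0,0,-60],[0,0,-100],[0,0,-130],[0,0,-130],[0,0,-130]], roll=[0,0,0,0,0,0,0,0], gripper=[0,0,0,0,0,0,0,0])

```text
clock: 36.1
position: [0.5338, 0.3437, 0.1961]
tool_rot: [3.14, 0.001, 2.597]
ft_force: [0.2, 0.8, -0.2]
grip_width: 0.0001
```

```bash
python3 -c "
from h import *
snap('wrist','at_w');snap('top','at_t');s=snap('scene','at_s')
for n in ['a_scene','at_s']:
    f=cv2.imread(f'pics/{n}.png').astype(int)[285:325,460:500]
    m=(f[...,1]>110)&(f[...,2]<70);y,x=np.nonzero(m);print(n,x.mean(),y.mean(),len(x))
"
```

```text
a_scene 21.013698630136986 16.993150684931507 146
at_s 20.642335766423358 16.919708029197082 137
```

View pics/at_s.png

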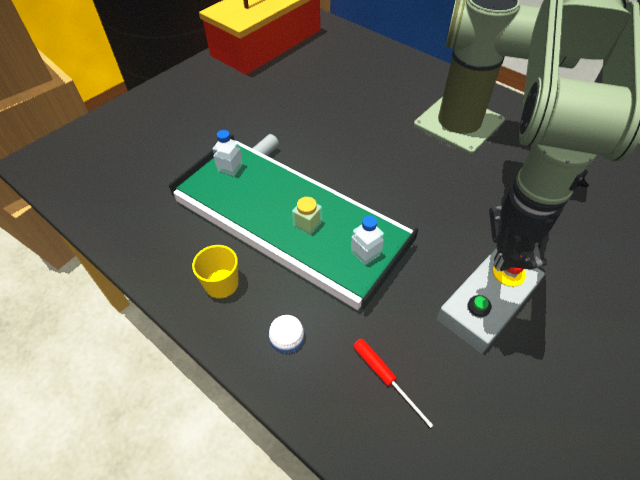

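View pics/at_t.png

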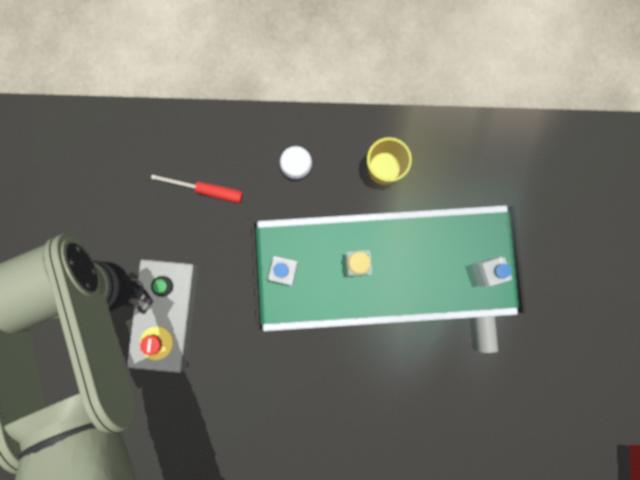

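```bash
python3 -c "
from station import r
print(r.sign_off())"
```

```text
the job is handed in; nothing more can be done
None
```

I did the job in the order asked and handed it in at about 36 s. Three containers were present: two bottles and the green jar (jar2). There was no orange jar.

1. **Stop mushroom in:** I pressed it until the tool bottomed at about 8 N, 87 mm above the bench, and it stayed in while I handled the containers.
2. **Containers stood up:** I gripped each by its cap or lid, lifted it, loosened the grip so it swung upright, and set it down.
3. **Stop mushroom out:** I twisted it 0.87 rad clockwise while rising with it, then let go. In the camera image its head is back at the starting height and the turn has sprung back.
4. **Start button:** I pressed it to a hard stop and let it go. The pressing force was about 25 N, well above its 5 N spring. In the last pictures it is back out.

In the last pictures all three containers stand upright, the mushroom is out, the tin, tub and screwdriver look unmoved, and the robot touches nothing.

- **Not measured directly:** the fully-in and fully-out states are judged from force and images only.
- **First bottle:** it slipped from the loosened grip and settled upright by itself, a few centimetres farther out.
- **Jar:** while setting it down, the fingers pressed on its shoulder with about 19 N.

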